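# Peel the cover tray off a clinging pile and show its label to the scanner

### The job

The cover tray on the pile of nested trays clings to the trays below. Take it by its lifting ear and peel it: raise the eared corner by about 4 cm while the opposite corner still rests on the pile, then lift it clear, leaving the pile where it stands and everything else on the bench undisturbed. Finish while still holding the cover in the gripper, still and level with its label facing down, its middle above the middle of the scanner's window and its underside about 9 cm above the glass: do not put it down or let go.

Things in the scene. Friction and masses are not known exactly. Their poses are not given: they have to be found in the camera images.
- stack: Pile of nested square white formed trays standing loose on the bench, 170 x 170 mm, 70 mm high, 1.7 kg. Origin: centre of its underside. x points towards the corner at which the cover's ear stands (the sides of the square lie at 45 degrees to x), z up. It must stay where it is.
- stack_top (a point): Centre of the top plane of the pile, 70 mm above its underside; the cover's flange rests on this plane. Axes as stack.
- ear (a point): Grip point of the lifting ear, an upright plate on one corner of the cover: 10 mm thick along x, 32 mm wide along y, 38 mm high above the flange. The point is mid-thickness, 24 mm above the flange, 14 mm below the ear's top, 100 mm along x from cover_mid and 42 mm above it. Grip across the thickness from above, one finger outside the corner. x points level from the cover's middle to the ear, z up.
- cover_mid (a point): Middle of the underside (labelled) of the cover: square white tray 170 x 170 mm, 0.12 to 0.19 kg, on top of the pile. 4 mm flange around a 130 mm square well with cut corners, 14 mm deep, nesting in the pile. Soft pads in the pile hold it by friction, about 3 N at each corner, for that corner's first 12 mm of rise. x points from the middle to the ear, z up.
- ear_corner (a point): Underside of the cover's flange below the ear: 100 mm along the cover's x from its middle and 14 mm above cover_mid. At the start it lies in the plane of stack_top.
- far_corner (a point): Underside of the cover's flange at the corner opposite the ear: 112 mm along minus x from the middle and 14 mm above cover_mid. The cover tilts about this corner when the eared corner is raised.
- window (a point): Centre of the glass window (110 x 110 mm) on top of the flat black scanner, a fixed box 160 x 170 mm and 47 mm high; z up. The pile and the scanner may stand either way round, one left and one right.
- tape_roll: Bystander: bare cardboard roll core standing on end between pile and scanner, 84 mm across, 45 mm high. Origin: centre of its underside.
- carton: Bystander: small closed carton 80 x 120 x 55 mm high. Origin: centre of its underside.
- bottle: Bystander: brown bottle, 60 mm across, 120 mm high. Origin: centre of its underside.
- pencup: Bystander: black cup, 72 mm across, 90 mm high. Origin: centre of its underside.
- stapler: Bystander: stapler 130 mm long, 46 mm high, lying along its x. Origin: middle of its underside.
- tape_gun: Bystander: tape dispenser lying flat, about 205 mm long, 45 mm high. Origin: underside, on the axis of its tape roll.
- cover: The same cover tray as a whole; its origin is at cover_mid, with the same axes.
Not all that is in view belongs to the job. What is shaped like the cover but green or yellow is not meant.

How it is judged:
On the way, in this order (a step that is already met when the one before it is completed fails the run):
1. the eared corner is peeled up at least 25 mm above the pile while the opposite corner still rests on it (within 10 mm) (z of ear_corner in the frame of stack_top above 0.025 m and z of far_corner in the frame of stack_top below 0.01 m and contact force between cover and the fingers above 1 N and x of far_corner in the frame of stack_top below -0.085 m), for 0.1 s.
2. the whole cover is clear of the pile, held by the gripper (z of each of far_corner, ear_corner in the frame of stack_top above 0.02 m and contact force between cover and stack below 0.1 N and contact force between cover and the fingers above 1 N), for 0.1 s.
At the end, for the whole second after the job is handed in: Cover held in the fingers, level within 8 degrees, still, its middle within 35 mm of the window's middle from above, underside 50 to 130 mm above the glass, touching neither pile nor scanner; pile upright within 20 mm of its place, bystanders upright within 30 mm of theirs (horizontal distance between cover_mid and window below 0.035 m and z of cover_mid in the frame of window between 0.05 and 0.13 m and angle between cover_mid's own z axis and vertical below 0.14 rad and linear speed of cover below 0.03 m/s and contact force between cover and the fingers above 1 N and contact force between cover and stack below 0.1 N and contact force between cover and scanner below 0.1 N and distance of stack from where it was at the start of the episode below 0.02 m and angle between stack's own z axis and vertical below 0.06 rad and distance of each of tape_roll, carton, bottle, pencup, stapler, tape_gun from where it was at the start of the episode below 0.03 m and angle between each of tape_roll, carton, bottle, pencup, stapler, tape_gun's own z axis and vertical below 0.2 rad); the arm keeps its last pose, push and grip.
It fails at once if the pile is dragged, lifted or tipped (distance of stack from where it was at the start of the episode above 0.02 m or angle between stack's own z axis and vertical above 0.1 rad).
It fails at once if a bystander is knocked or pushed away (distance of any of tape_roll, carton, bottle, pencup, stapler, tape_gun from where it was at the start of the episode above 0.03 m).
It fails at once if the cover strikes the scanner (contact force between cover and scanner above 3 N).
It also fails if it takes over 43 s, if anything falls off the work surface, if the arm or the gripper's body presses on something with over 40 N, if the wrist force passes 120 N, or if a joint passes its speed limit or range.

### The arm

A 7-joint arm with a two-finger parallel gripper is mounted at the origin on the work surface. World frame = base frame: x ahead of the robot, y to its left, z up, the work surface at z = 0. Lengths are in m, angles in rad, forces in N, time in s.
With the tool pointing down it reaches from about 0.35 to 0.9 m from the base axis. Payload 8.1 kg.
Tool frame: the origin (TCP) lies where the fingers leave the gripper's body, on its centre line; the fingertips stand 66 mm ahead of it and the grasp point (between the pads) lies 47 mm ahead of it; x points along the fingers, z is the direction in which the jaws open and shut, and the axes are right-handed (so a half turn about x gives the same grasp; the last joint's range is limited). The gripper opens to 92 mm and grips with 3 to 60 N. Pads are 19 mm wide; open, the fingers measure 130 mm over their backs; the gripper's body (75 mm by 190 mm) begins 47 mm behind the grasp point.
Start: joints at [1.042, 0.434, 0.025, 1.573, -0.012, 1.134, -0.075], TCP at [0.258, -0.569, 0.292] pointing down, gripper open.
Joint ranges: [-2.62, 2.62], [-0.44, 2.09], [-1.27, 1.32], [0.08, 2.57], [-1.32, 4.46], [0.12, 2], [-2.74, 2.74]. Speed limits (rad/s): [2.22, 2.22, 3.01, 3.01, 3.14, 3.14, 3.14].

### API

Orientations are given as a unit quaternion [w, x, y, z].
In Python, from rig import env gives the robot as it stands.
- The arm moves only by the tool jog_arm, never from a script. Its argument "commands" is a list of rows, each an object of numbers: "x", "y", "z": the shift along the tool's x, y, z as a fraction of full scale; "spin": the turn about the tool's x as a fraction of full scale; "gripper": the closure, from -1 (fully open) to 1 (shut). In form: [{"x": .., "y": .., "z": .., "spin": .., "gripper": ..}, ...]. A call has 1 to 8 rows; each row shifts and turns the commanded pose from where the row before left it, along the tool's axes as they then stand; what a row does not reach is not made up. Full scale, the value 1, is 80 mm for a shift and 180 degrees for a turn. A row lasts 1/8 s, in which the tool goes at most 62.5 mm and 10.7 degrees, less where a joint would pass 70% of its speed; a pose out of reach is approached as far as the arm can. A call with a number of a shift or a turn outside -1 to 1 is refused whole. A call with a gripper value outside its range is refused whole. The fingers move at their own pace and stop on an object; "squeeze" is the grip in N (left out, the last holds). Time passes only in rows, so rows that do not move let the fingers close. It gives the time, the measured TCP pose, the force and the opening at its end, in the units of the state.
- env.state(): the state, without advancing time (a new reading comes with each control period).
- env.grab_frame(name): name is "side" or "top"; returns the picture (400x640x3 uint8, red, green, blue); there is no depth.
- env.camera_info(name): a dict with "fovy" (degrees; the focal length in pixels is half the picture's height over the tangent of half this angle, whatever the lens; pixels are square), "cx", "cy" (the principal point, pixels), "camera_from_world" (4x4, takes a point from world to camera coordinates). Camera axes: x right, y up, looking along -z (the intrinsics and any distortion apply to the point x, -y, -z); pixel columns grow to the right and rows downward; lengths in m; the calibration is good to about 2 mm. A picture is of the moment at which its call begins. camera_info takes no time and is no camera call.
- env.sign_off(): hands the job in, once; it reports no verdict.
The state is a dict: "time": time; "qpos": joint angles; "dq": joint speeds; "tau": joint torques, N m; "ee_pos": TCP position; "tool_rot": TCP orientation; "contact_force": force on the tool from outside, world axes, zero at the start; "torque": the same for the moment, N m; "opening": finger opening in m.
Only numpy, scipy, OpenCV 4.12 (cv2) and the standard library are available. Lean on these libraries where they do the work, as an engineer would, in place of code of your own. Each camera call takes 0.05 s, during which the arm holds its last target.

## Working session

There is one attempt and no reset: what is moved stays moved. The work goes in short steps, Python scripts to look and compute and a tool call to move; the robot and the scene stay as the last step left them, time stands still between calls to the robot, and variables do not carry over. Pictures are saved under pics/ and viewed, and the job is handed in when it is done.

Besides the shell and the picture viewer there is one more tool, called after ">>>" as a command line: name --argument value ..., lists and objects as JSON in quotes. jog_arm: Moves the arm, as the interface text tells. Shift numbers are shares of 80 mm and turn numbers shares of 180 degrees, none past 1 either way. Its arguments: {"type":"object","properties":{"commands":{"type":"array","items":{"type":"object","properties":{"x":{"type":"number"},"y":{"type":"number"},"z":{"type":"number"},"spin":{"type":"number"},"gripper":{"type":"number"}}}},"squeeze":{"type":"number"}},"required":["commands"]}

```bash
ls; mkdir -p pics; python3 - <<'E'
from rig import env
import cv2, numpy as np
for n in ("side","top"):
    im=env.grab_frame(n); cv2.imwrite(f"pics/{n}0.png",im[:,:,::-1]); c=env.camera_info(n); print(n,{k:(np.round(v,4).tolist()) if not isinstance(v,str) else v for k,v in c.items()})
s=env.state(); print({k:np.round(v,3).tolist() for k,v in s.items()})
E
```

```text
pics
side {'fovy': 51.4886, 'cx': 316.0301, 'cy': 199.6116, 'camera_from_world': [[-0.7868, -0.617, 0.0148, 0.3702], [0.4193, -0.5168, 0.7464, -0.2713], [-0.4529, 0.5935, 0.6654, -1.4327], [0.0, 0.0, 0.0, 1.0]]}
top {'fovy': 49.8839, 'cx': 316.21, 'cy': 193.229, 'camera_from_world': [[-0.0041, -0.9996, -0.0283, 0.0136], [0.982, -0.0093, 0.1884, -0.496], [-0.1886, -0.0271, 0.9817, -1.2551], [0.0, 0.0, 0.0, 1.0]]}
{'time': 0.1, 'qpos': [1.042, 0.435, 0.025, 1.574, -0.012, 1.134, -0.075], 'dq': [-0.0, -0.001, 0.001, -0.004, -0.0, 0.0, 0.001], 'tau': [0.003, -66.912, 0.988, -31.515, -0.061, 0.037, 0.0], 'ee_pos': [0.258, -0.569, 0.292], 'tool_rot': [0.594, 0.383, 0.595, -0.383], 'contact_force': [0.514, -0.394, 0.797], 'torque': [0.026, -0.011, 0.019], 'opening': 0.092}
```

View pics/side0.png

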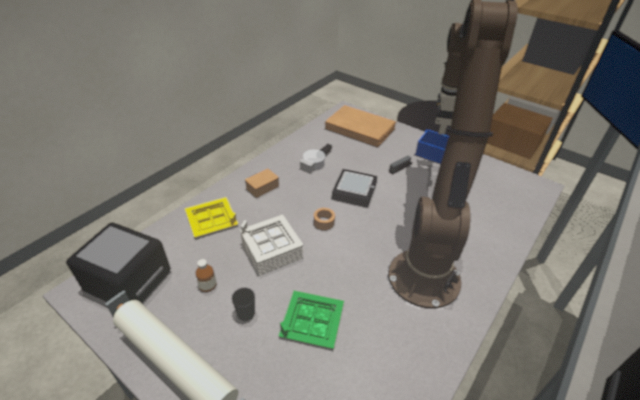

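View pics/top0.png

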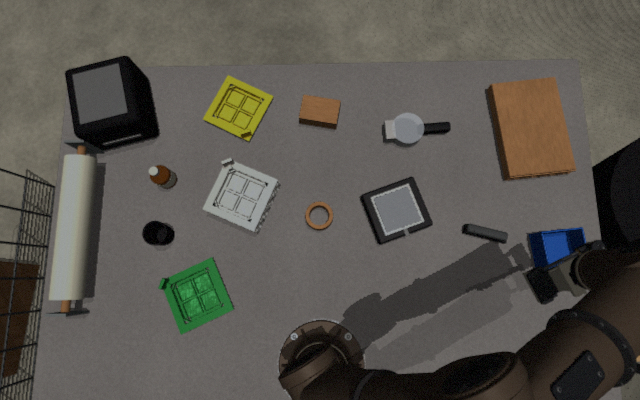

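```bash
cat > h.py <<'E'
import numpy as np, cv2
from rig import env
def K(n):
    c=env.camera_info(n); f=200/np.tan(np.radians(c["fovy"])/2)
    return f,c["cx"],c["cy"],np.array(c["camera_from_world"])
def proj(n,p):
    f,cx,cy,M=K(n); q=M[:3,:3]@np.array(p,float)+M[:3,3]
    return np.array([cx+f*q[0]/-q[2], cy-f*q[1]/-q[2]])
def ray(n,u,v):
    f,cx,cy,M=K(n); d=np.array([(u-cx)/f,-(v-cy)/f,-1]); R=M[:3,:3]
    return -R.T@M[:3,3], R.T@d
def onz(n,u,v,z):
    o,d=ray(n,u,v); return o+d*(z-o[2])/d[2]
def tri(a,b):
    o1,d1=ray("top",*a); o2,d2=ray("side",*b)
    A=np.stack([d1,-d2],1); t=np.linalg.lstsq(A,o2-o1,rcond=None)[0]
    p,q=o1+t[0]*d1,o2+t[1]*d2; return (p+q)/2, np.linalg.norm(p-q)
E
python3 - <<'E'
from h import *
t=cv2.imread("pics/top0.png"); s=cv2.imread("pics/side0.png")
cv2.imwrite("pics/tc.png",cv2.resize(t[145:245,190:290],None,fx=6,fy=6,interpolation=cv2.INTER_CUBIC))
cv2.imwrite("pics/sc.png",cv2.resize(s[205:280,225:325],None,fx=6,fy=6,interpolation=cv2.INTER_CUBIC))
cv2.imwrite("pics/tw.png",cv2.resize(t[170:250,350:440],None,fx=6,fy=6,interpolation=cv2.INTER_CUBIC))
E
```

```text
(no output)
```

View pics/tc.png

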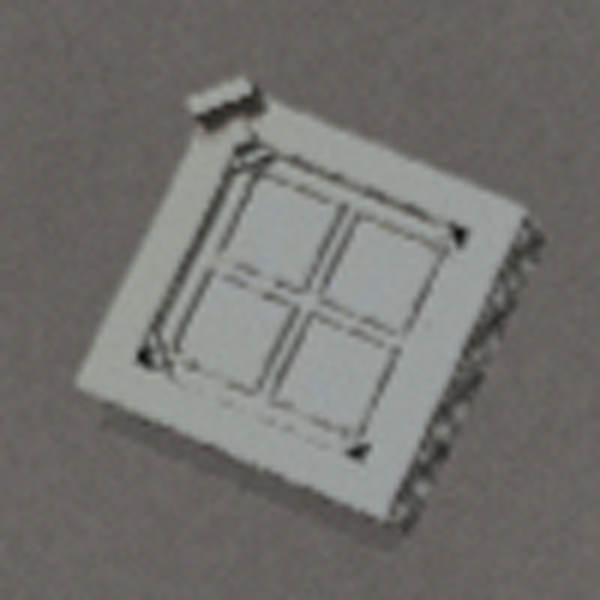

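View pics/sc.png

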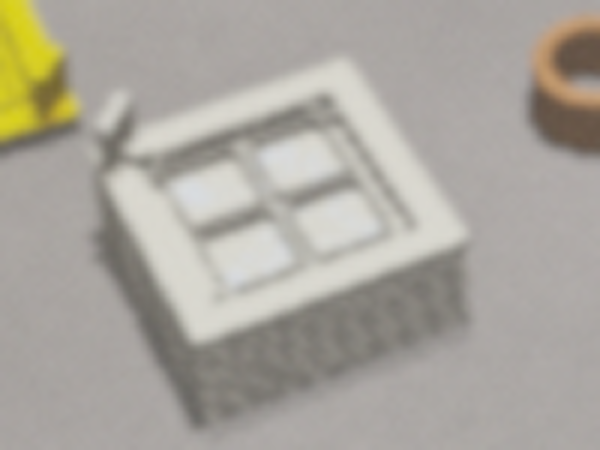

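View pics/tw.png

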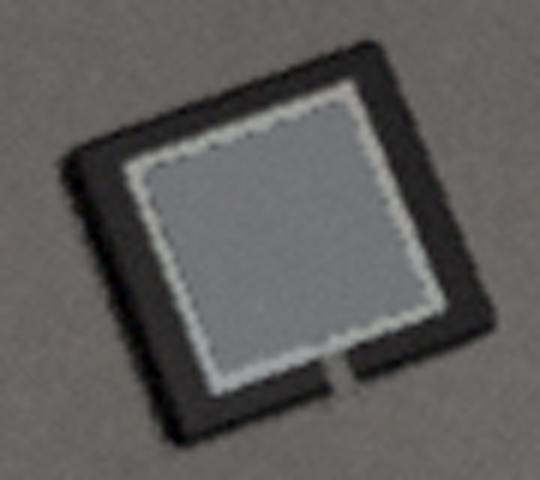

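```bash
python3 - <<'E'
from h import *
c=lambda u,v,ou,ov:((u+.0)/6+ou-0.4,(v)/6+ov-0.4)
L,B,R=[onz("top",*c(u,v,190,145),.074) for u,v in ((78,385),(390,520),(528,205))]
print(L,B,R, np.linalg.norm(L-B),np.linalg.norm(R-B),np.linalg.norm(L-R))
m=(L+R)/2; e=m-B; print("mid",m,"dir",np.degrees(np.arctan2(e[1],e[0])), "edge dir", np.degrees(np.arctan2(*(L-B)[1::-1]))-45,np.degrees(np.arctan2(*(R-B)[1::-1]))+45)
# ear top face corners
q=[onz("top",*c(u,v,190,145),.112) for u,v in ((188,103),(247,77),(258,95),(200,123))]
print("ear top",np.mean(q,0),[np.round(np.linalg.norm(q[i]-q[(i+1)%4]),3) for i in range(4)])
ed=np.mean(q,0)-m; print("ear rel",ed,np.hypot(*ed[:2]),np.degrees(np.arctan2(ed[1],ed[0])))
w=[onz("top",*c(u,v,350,170),.047) for u,v in ((127,162),(352,82),(443,305),(213,393))]
b=[onz("top",*c(u,v,350,170),.047) for u,v in ((65,160),(378,40),(494,325),(180,445))]
print("win",np.mean(w,0),[np.round(np.linalg.norm(w[i]-w[(i+1)%4]),3) for i in range(4)])
print("box",np.mean(b,0),[np.round(np.linalg.norm(b[i]-b[(i+1)%4]),3) for i in range(4)])
# side-view check of cover corners
cs=lambda u,v:(u/6+225-.4,v/6+205-.4)
for u,v in ((115,175),(195,342),(470,240),(345,55)): print("side",onz("side",*cs(u,v),.074))
print(tri(c(223,100,190,145),cs(122,100)))
for n,p,z in(("tape",(319,215),.045),("carton",(320,110),.055),("stapler",(485,233),.046),("bottle",(154,170),.12),("pencup",(153,233),.09),("gun",(408,128),.045)): print(n,onz("top",*p,z))
# base
print(proj("top",[0,0,0]),proj("side",[0,0,0]))
from scipy.spatial.transform import Rotation as Ro
s=env.state(); w_,x,y,z=s["tool_rot"]; print(Ro.from_quat([x,y,z,w_]).as_matrix().round(3))
E
```

```text
[0.44726935 0.34693134 0.074     ] [0.37932218 0.19038481 0.074     ] [0.53618056 0.12487183 0.074     ] 0.17065646981992144 0.16998971221358383 0.23919788627996189
mid [0.49172495 0.23590158 0.074     ] dir 22.045164364212106 edge dir 21.53731612631192 22.33180797619979
ear top [0.58199143 0.27052246 0.112     ] [np.float64(0.031), np.float64(0.011), np.float64(0.031), np.float64(0.012)]
ear rel [0.09026647 0.03462088 0.038     ] 0.09667802759098991 20.983857836311135
win [ 0.44684449 -0.23105626  0.047     ] [np.float64(0.121), np.float64(0.12), np.float64(0.123), np.float64(0.123)]
box [ 0.44366987 -0.22867901  0.047     ] [np.float64(0.17), np.float64(0.154), np.float64(0.167), np.float64(0.153)]
side [0.57579645 0.2841908  0.074     ]
side [0.44977375 0.34636751 0.074     ]
side [0.37916658 0.19201071 0.074     ]
side [0.53839475 0.12141725 0.074     ]
(array([0.57912412, 0.26827649, 0.12209428]), np.float64(0.00032565257758901926))
tape [0.42989702 0.00214801 0.045     ]
carton [ 0.75946142 -0.00294657  0.055     ]
stapler [ 0.37234093 -0.48675627  0.046     ]
bottle [0.55571476 0.48152328 0.12      ]
pencup [0.37469471 0.48427866 0.09      ]
gun [ 0.70013538 -0.2757448   0.045     ]
[320.85569796 363.19293854] [423.19714218 278.15939416]
[[-0.001  0.911  0.413]
 [ 0.001  0.413 -0.911]
 [-1.    -0.    -0.001]]
```

The candidates for the cover in the top view are:
- White tray on the pile at (241,195), with its ear at (227,161). It also shows at (272,240) in the side view.
- Yellow tray at (239,107).
- Green tray at (197,295).

I'm taking the white one. The crop shows a white flange with a four-field well, the pile's stepped sides below it, and an upright ear on one corner. Sizes measure 170/171 mm across the flange and 31×11 mm for the ear, which fits the description. The ear direction is about 22°, nearly radial from the base.

Next I swing the arm round to it.

>>> jog_arm --commands '[{"y": 0.4,"spin": -0.02,"gripper": -1},{"y": 0.7,"z": -0.03,"spin": -0.03,"gripper": -1},{"y": 0.7,"z": -0.03,"spin": -0.03,"gripper": -1},{"y": 0.7,"z": -0.03,"spin": -0.03,"gripper": -1},{"y": 0.7,"z": -0.03,"spin": -0.03,"gripper": -1},{"y": 0.7,"z": -0.03,"spin": -0.03,"gripper": -1},{"y": 0.7,"z": -0.03,"spin": -0.03,"gripper": -1},{"y": 0.7,"z": -0.03,"spin": -0.03,"gripper": -1}]' --squeeze 20

```text
validation failed for argument at $.co...
```

>>> jog_arm --commands '[{"y": 0.7,"z": -0.03,"spin": -0.03,"gripper": -1},{"y": 0.7,"z": -0.03,"spin": -0.03,"gripper": -1},{"y": 0.7,"z": -0.03,"spin": -0.03,"gripper": -1},{"y": 0.7,"z": -0.03,"spin": -0.03,"gripper": -1},{"y": 0.7,"z": -0.03,"spin": -0.03,"gripper": -1},{"y": 0.7,"z": -0.03,"spin": -0.03,"gripper": -1},{"y": 0.7,"z": -0.03,"spin": -0.03,"gripper": -1},{"y": 0.3,"spin": -0.01,"gripper": -1}]'

```text
validation failed for argument at $.co...
```

```bash
cat > st.py <<'E'
from h import *
from scipy.spatial.transform import Rotation as Ro
def st():
    s=env.state(); w,x,y,z=s["tool_rot"]; R=Ro.from_quat([x,y,z,w]).as_matrix()
    print("t",round(s["time"],2),"p",np.round(s["ee_pos"],4),"zang",np.degrees(np.arctan2(R[1,2],R[0,2])).round(2),"tilt",np.round(R[:2,0],3),"F",np.round(s["contact_force"],1),"T",np.round(s["torque"],2),"open",round(float(s["opening"]),4),"q7",np.round(s["qpos"],2))
    return s,R
def goto(p,ang):
    s,R=st(); d=R.T@(np.array(p)-s["ee_pos"]); print("need tool xyz units",np.round(d/0.08,3),"spin",round(-(ang-np.degrees(np.arctan2(R[1,2],R[0,2])))/180,4))
E
python3 -c "
from st import *
goto([.584,.273,.148],22)"
```

```text
t 0.1 p [ 0.258  -0.5689  0.2915] zang -65.61 tilt [-0.001  0.001] F [ 0.5 -0.4  0.8] T [ 0.03 -0.01  0.02] open 0.0921 q7 [ 1.04  0.44  0.02  1.57 -0.01  1.13 -0.08]
need tool xyz units [ 1.804  8.058 -7.898] spin -0.4867
```

>>> jog_arm --commands '[{"x": 0,"y": 0.4,"z": 0,"spin": -0.02,"gripper": -1},{"x": 0,"y": 0.7,"z": -0.03,"spin": -0.03,"gripper": -1},{"x": 0,"y": 0.7,"z": -0.03,"spin": -0.03,"gripper": -1},{"x": 0,"y": 0.7,"z": -0.03,"spin": -0.03,"gripper": -1},{"x": 0,"y": 0.7,"z": -0.03,"spin": -0.03,"gripper": -1},{"x": 0,"y": 0.7,"z": -0.03,"spin": -0.03,"gripper": -1},{"x": 0,"y": 0.7,"z": -0.03,"spin": -0.03,"gripper": -1},{"x": 0,"y": 0.7,"z": -0.03,"spin": -0.03,"gripper": -1}]' --squeeze 20

```text
time: 1.1
ee_pos: [0.5534, -0.2728, 0.292]
tool_rot: [0.692, 0.147, 0.692, -0.146]
contact_force: [0.6, -0.8, -0.0]
opening: 0.0917
```

>>> jog_arm --commands '[{"x": 0,"y": 0.7,"z": 0,"spin": -0.03,"gripper": -1},{"x": 0,"y": 0.7,"z": 0,"spin": -0.03,"gripper": -1},{"x": 0,"y": 0.7,"z": 0,"spin": -0.03,"gripper": -1},{"x": 0,"y": 0.7,"z": 0,"spin": -0.03,"gripper": -1},{"x": 0,"y": 0.7,"z": -0.03,"spin": -0.03,"gripper": -1},{"x": 0,"y": 0.7,"z": -0.03,"spin": -0.03,"gripper": -1},{"x": 0,"y": 0.7,"z": -0.03,"spin": -0.03,"gripper": -1},{"x": 0,"y": 0.6,"z": 0,"spin": -0.02,"gripper": -1}]'

```text
time: 2.1
ee_pos: [0.586, 0.1555, 0.2921]
tool_rot: [0.699, -0.107, 0.699, 0.108]
contact_force: [0.1, -0.5, -0.4]
opening: 0.092
```

>>> jog_arm --commands '[{"x": 0,"y": 0.3,"z": 0,"spin": -0.01,"gripper": -1},{"x": 0,"y": 0,"z": 0,"spin": 0,"gripper": -1}]'

```text
time: 2.35
ee_pos: [0.5791, 0.177, 0.2922]
tool_rot: [0.697, -0.118, 0.697, 0.118]
contact_force: [-0.0, -0.3, 0.6]
opening: 0.0919
```

```bash
python3 -c "
from st import *
goto([.584,.273,.148],22)"
```

```text
t 2.35 p [0.5791 0.177  0.2922] zang 19.22 tilt [-0.     0.001] F [-0.  -0.3  0.6] T [ 0.   -0.18  0.01] open 0.0919 q7 [-0.04  0.46 -0.51  1.59  0.23  1.16 -0.26]
need tool xyz units [1.803 1.112 0.453] spin -0.0155
```

>>> jog_arm --commands '[{"x": 0,"y": 0.4,"z": 0.15,"spin": -0.0155,"gripper": -1},{"x": 0,"y": 0.4,"z": 0.15,"spin": 0,"gripper": -1},{"x": 0.3,"y": 0.3,"z": 0.15,"spin": 0,"gripper": -1},{"x": 0.5,"y": 0,"z": 0,"spin": 0,"gripper": -1},{"x": 0.3,"y": 0,"z": 0,"spin": 0,"gripper": -1},{"x": 0.1,"y": 0,"z": 0,"spin": 0,"gripper": -1},{"x": 0,"y": 0,"z": 0,"spin": 0,"gripper": -1}]'

```text
time: 3.22
ee_pos: [0.5831, 0.2687, 0.1962]
tool_rot: [0.694, -0.133, 0.695, 0.133]
contact_force: [1.0, -0.1, 1.7]
opening: 0.0915
```

```bash
python3 - <<'E'
from st import *
goto([.584,.273,.148],22)
t=env.grab_frame("top")[:,:,::-1]; s=env.grab_frame("side")[:,:,::-1]
a=cv2.resize(t[110:250,160:300],(560,560),interpolation=cv2.INTER_CUBIC)
b=cv2.resize(s[170:290,200:320],(560,560),interpolation=cv2.INTER_CUBIC)
cv2.imwrite("pics/a1.png",a);cv2.imwrite("pics/b1.png",b)
E
```

```text
t 3.23 p [0.5831 0.2687 0.1962] zang 21.68 tilt [-0.    -0.001] F [ 1.  -0.1  1.7] T [ 0.01 -0.14  0.05] open 0.0915 q7 [-0.2   0.6  -0.49  1.61  0.32  1.01 -0.41]
need tool xyz units [0.603 0.047 0.03 ] spin -0.0018
```

View pics/a1.png

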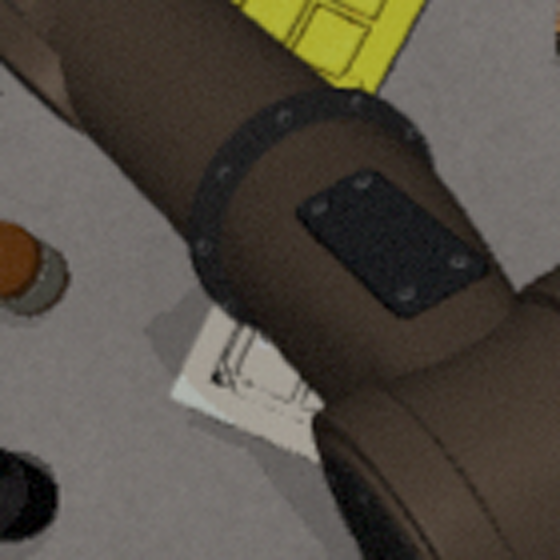

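View pics/b1.png

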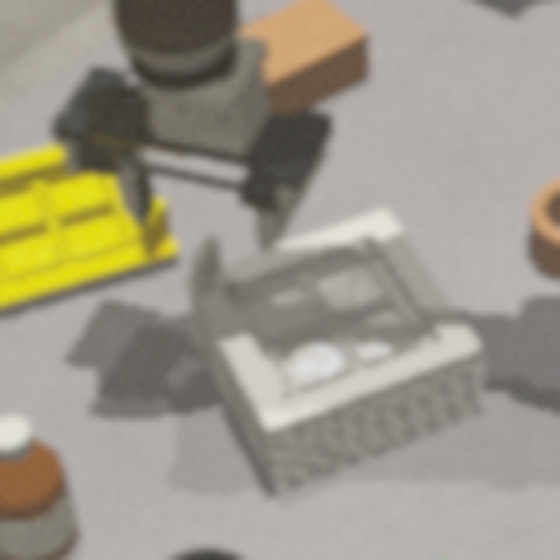

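The side view shows the open fingers, tips at crop (138,215) and (268,245), straddling the ear at (210,240). I'm going down and closing.

>>> jog_arm --commands '[{"x": 0.2,"y": 0.04,"z": 0.02,"spin": 0,"gripper": -1},{"x": 0.2,"y": 0,"z": 0,"spin": 0,"gripper": -1},{"x": 0.14,"y": 0,"z": 0,"spin": 0,"gripper": -1},{"x": 0.05,"y": 0,"z": 0,"spin": 0,"gripper": -1},{"x": 0,"y": 0,"z": 0,"spin": 0,"gripper": 0.5},{"x": 0,"y": 0,"z": 0,"spin": 0,"gripper": 0.7},{"x": 0,"y": 0,"z": 0,"spin": 0,"gripper": 0.7}]' --squeeze 5

```text
time: 4.2
ee_pos: [0.5829, 0.2736, 0.1495]
tool_rot: [0.695, -0.134, 0.694, 0.134]
contact_force: [0.0, -0.3, 0.3]
opening: 0.0666
```

```bash
python3 - <<'E'
from st import *
goto([.584,.273,.148],22)
E
```

```text
t 4.2 p [0.5829 0.2736 0.1495] zang 21.78 tilt [0.001 0.   ] F [ 0.  -0.3  0.3] T [-0.01 -0.1   0.04] open 0.0666 q7 [-0.22  0.65 -0.47  1.64  0.35  0.93 -0.44]
need tool xyz units [ 0.019 -0.011  0.01 ] spin -0.0012
```

>>> jog_arm --commands '[{"x": 0,"y": 0,"z": 0,"spin": 0,"gripper": 1},{"x": 0,"y": 0,"z": 0,"spin": 0,"gripper": 1},{"x": 0,"y": 0,"z": 0,"spin": 0,"gripper": 1},{"x": 0,"y": 0,"z": 0,"spin": 0,"gripper": 1}]' --squeeze 5

```text
time: 4.7
ee_pos: [0.5827, 0.2734, 0.149]
tool_rot: [0.694, -0.134, 0.694, 0.134]
contact_force: [0.4, 0.4, 0.1]
opening: 0.0263
```

>>> jog_arm --commands '[{"x": 0,"y": 0,"z": 0,"spin": 0,"gripper": 1},{"x": 0,"y": 0,"z": 0,"spin": 0,"gripper": 1}]'

```text
time: 4.95
ee_pos: [0.5837, 0.2738, 0.1493]
tool_rot: [0.695, -0.133, 0.694, 0.134]
contact_force: [4.3, 1.3, -1.1]
opening: 0.0098
```

>>> jog_arm --commands '[{"x": 0,"y": 0,"z": 0.01,"spin": 0,"gripper": 1},{"x": 0,"y": 0,"z": 0.01,"spin": 0,"gripper": 1},{"x": 0,"y": 0,"z": 0,"spin": 0,"gripper": 1}]' --squeeze 20

```text
time: 5.32
ee_pos: [0.5839, 0.274, 0.149]
tool_rot: [0.694, -0.134, 0.695, 0.134]
contact_force: [-0.6, -0.2, 1.8]
opening: 0.0097
```

```bash
python3 - <<'E'
from st import *
goto([.584,.273,.148],22)
E
```

```text
t 5.33 p [0.5839 0.274  0.149 ] zang 21.79 tilt [-0.001 -0.   ] F [-0.6 -0.2  1.8] T [ 0.06  0.04 -0.17] open 0.0097 q7 [-0.22  0.66 -0.47  1.64  0.35  0.93 -0.44]
need tool xyz units [ 0.013 -0.012 -0.003] spin -0.0012
```

>>> jog_arm --commands '[{"x": -0.03,"y": 0,"z": -0.005,"spin": 0,"gripper": 1},{"x": -0.03,"y": 0,"z": -0.005,"spin": 0,"gripper": 1},{"x": -0.03,"y": 0,"z": -0.005,"spin": 0,"gripper": 1},{"x": -0.03,"y": 0,"z": -0.006,"spin": 0,"gripper": 1},{"x": 0,"y": 0,"z": 0,"spin": 0,"gripper": 1}]'

```text
time: 5.95
ee_pos: [0.5825, 0.2733, 0.1588]
tool_rot: [0.694, -0.134, 0.694, 0.134]
contact_force: [0.3, 0.8, -4.8]
opening: 0.0109
```

```bash
python3 - <<'E'
from st import *
st()
s=env.grab_frame("side")[:,:,::-1]
cv2.imwrite("pics/b2.png",cv2.resize(s[170:290,200:320],(600,600),interpolation=cv2.INTER_CUBIC))
E
```

```text
t 5.95 p [0.5825 0.2733 0.1588] zang 21.78 tilt [-0. -0.] F [ 0.3  0.8 -4.8] T [ 0.25 -0.65 -0.  ] open 0.0109 q7 [-0.21  0.64 -0.48  1.64  0.35  0.95 -0.43]
```

View pics/b2.png

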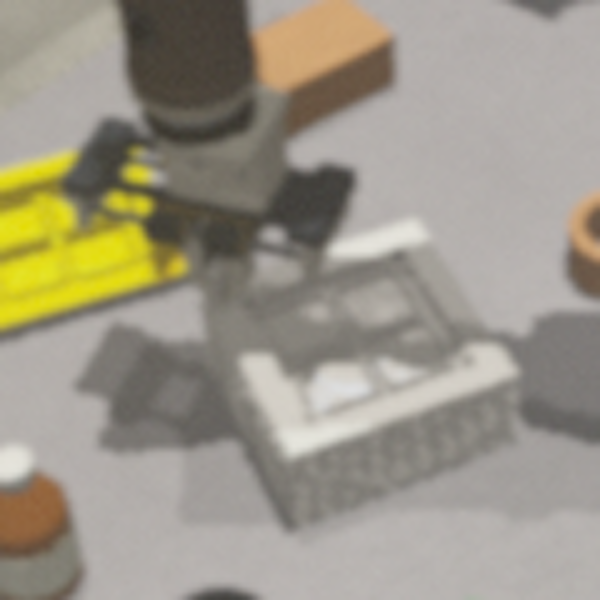

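The opening grew by 1.2 mm, about 2.4° of tilt between the pads. That matches the tilt expected for 10 mm of rise with the far corner still down, so I'll keep peeling.

>>> jog_arm --commands '[{"x": -0.03,"y": 0,"z": -0.006,"spin": 0,"gripper": 1},{"x": -0.03,"y": 0,"z": -0.007,"spin": 0,"gripper": 1},{"x": -0.03,"y": 0,"z": -0.007,"spin": 0,"gripper": 1},{"x": -0.03,"y": 0,"z": -0.007,"spin": 0,"gripper": 1},{"x": -0.03,"y": 0,"z": -0.008,"spin": 0,"gripper": 1},{"x": -0.03,"y": 0,"z": -0.008,"spin": 0,"gripper": 1},{"x": 0,"y": 0,"z": 0,"spin": 0,"gripper": 1}]'

```text
time: 6.88
ee_pos: [0.5798, 0.2724, 0.1737]
tool_rot: [0.695, -0.133, 0.694, 0.134]
contact_force: [3.3, 1.2, -2.1]
opening: 0.0119
```

```bash
python3 - <<'E'
from st import *
st()
s=env.grab_frame("side")[:,:,::-1]
cv2.imwrite("pics/b3.png",cv2.resize(s[170:290,200:320],(600,600),interpolation=cv2.INTER_CUBIC))
E
```

```text
t 6.88 p [0.5798 0.2724 0.1737] zang 21.78 tilt [0.001 0.001] F [ 3.3  1.2 -2.1] T [ 0.66 -1.49 -0.08] open 0.0119 q7 [-0.21  0.62 -0.48  1.63  0.34  0.97 -0.42]
```

View pics/b3.png

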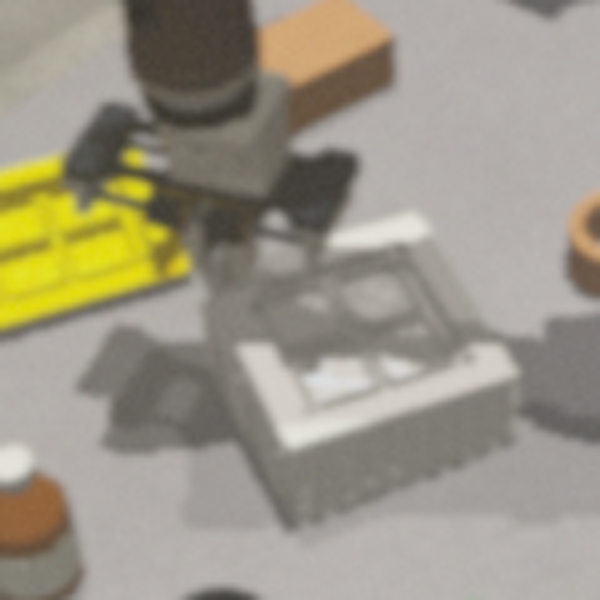

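```bash
python3 - <<'E'
from st import *
m=np.array([.492,.236,0]);d=np.array([np.cos(np.radians(22)),np.sin(np.radians(22)),0]);n=np.array([-d[1],d[0],0])
f=lambda p:np.round((proj("side",p)-[200,170])*5+2,0)
for th in (0,2,4,6.7):
  t=np.radians(th)
  # rotate about far corner underside line
  def P(x,y,z,lift=0):
    X=(x+.112)*np.cos(t)-z*np.sin(t)-.112; Z=(x+.112)*np.sin(t)+z*np.cos(t)
    return m+d*X+n*y+np.array([0,0,.07+Z+lift])
  print(th,"far",f(P(-.12,0,.004)),"L",f(P(0,.12,.004)),"R",f(P(0,-.12,.004)))
t=0
print("lift10",f(P(-.12,0,.014)),f(P(0,.12,.014)),f(P(0,-.12,.014)))
import os
a=cv2.imread("pics/b2.png");b=cv2.imread("pics/b3.png");
s0=cv2.resize(cv2.imread("pics/side0.png")[170:290,200:320],(600,600),interpolation=cv2.INTER_CUBIC)
cv2.imwrite("pics/cmp.png",np.hstack([cv2.resize(q[180:540,190:550],(390,390)) for q in (s0,b)]))
E
```

```text
0 far [516. 373.] L [290. 463.] R [411. 224.]
2 far [516. 373.] L [289. 459.] R [411. 220.]
4 far [516. 374.] L [289. 455.] R [411. 217.]
6.7 far [516. 374.] L [290. 450.] R [412. 212.]
lift10 [516. 363.] [288. 453.] [410. 214.]
```

View pics/cmp.png

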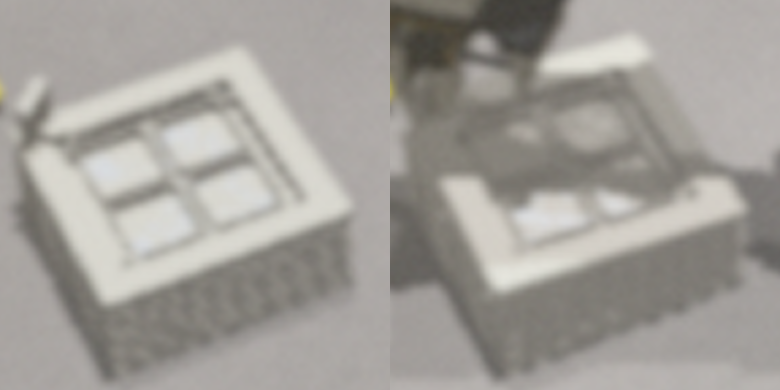

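The far corner (cmp px 355,212 against 352,208 before) has stayed down. The side corner rose about 12 mm, so the ear corner is up about 24 mm, and I'll carry on to about 37 mm.

>>> jog_arm --commands '[{"x": -0.03,"y": 0,"z": -0.003,"spin": 0,"gripper": 1},{"x": -0.03,"y": 0,"z": -0.005,"spin": 0,"gripper": 1},{"x": -0.03,"y": 0,"z": -0.005,"spin": 0,"gripper": 1},{"x": -0.03,"y": 0,"z": -0.006,"spin": 0,"gripper": 1},{"x": -0.03,"y": 0,"z": -0.006,"spin": 0,"gripper": 1},{"x": 0,"y": 0,"z": 0,"spin": 0,"gripper": 1},{"x": 0,"y": 0,"z": 0,"spin": 0,"gripper": 1}]'

```text
time: 7.8
ee_pos: [0.5769, 0.2711, 0.1847]
tool_rot: [0.694, -0.134, 0.695, 0.133]
contact_force: [-0.2, 0.7, -0.2]
opening: 0.0099
```

```bash
python3 - <<'E'
from st import *
st()
s=env.grab_frame("side")[:,:,::-1]
cv2.imwrite("pics/b4.png",cv2.resize(s[170:290,200:320],(600,600),interpolation=cv2.INTER_CUBIC))
E
```

```text
t 7.8 p [0.5769 0.2711 0.1847] zang 21.79 tilt [-0.001 -0.001] F [-0.2  0.7 -0.2] T [ 0.04 -0.2  -0.03] open 0.0099 q7 [-0.2   0.61 -0.49  1.63  0.33  0.99 -0.42]
```

View pics/b4.png

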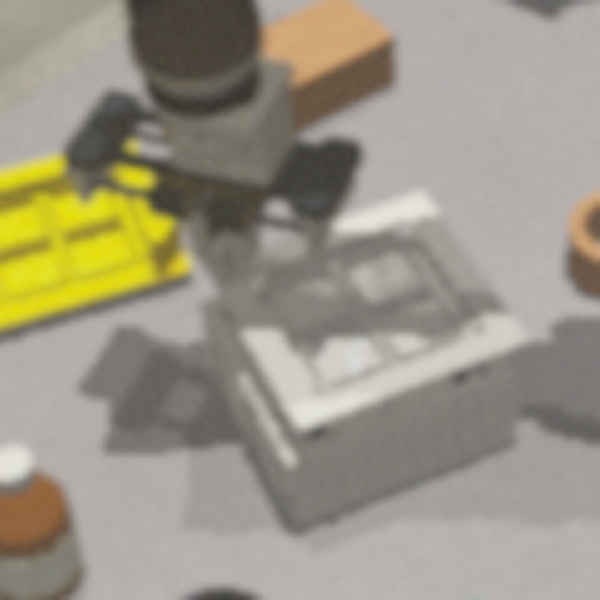

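The far corner popped free somewhere between 25 and 36 mm. The cover is now level in the grip (opening 9.9 mm), so I can't be sure the peel condition held for 0.1 s. To be safe I'll set the cover back on the pile and peel again with a lighter squeeze. First I check its alignment.

>>> jog_arm --commands '[{"x": 0,"y": 0,"z": 0.05,"spin": 0,"gripper": 1},{"x": 0,"y": 0,"z": 0.044,"spin": 0,"gripper": 1},{"x": 0,"y": 0,"z": 0,"spin": 0,"gripper": 1}]' --squeeze 20

```text
time: 8.22
ee_pos: [0.5849, 0.2743, 0.1849]
tool_rot: [0.694, -0.134, 0.694, 0.134]
contact_force: [0.2, 0.3, -1.0]
opening: 0.0099
```

```bash
python3 - <<'E'
from st import *
goto([.5839,.274,.149],21.79)
s=env.grab_frame("side")[:,:,::-1]
cv2.imwrite("pics/b5.png",cv2.resize(s[170:290,200:320],(780,600) and (600,600),interpolation=cv2.INTER_CUBIC))
t=env.grab_frame("top")[:,:,::-1]
cv2.imwrite("pics/a5.png",cv2.resize(t[145:245,190:290],(600,600),interpolation=cv2.INTER_CUBIC))
m=np.array([.492,.236,0]);d=np.array([np.cos(np.radians(22)),np.sin(np.radians(22)),0]);n=np.array([-d[1],d[0],0])
for h in (0,.0357):
  for nm,x,y in(("far",-.12,0),("L",0,.12),("R",0,-.12)):
    p=m+d*x+n*y+np.array([0,0,.074+h]); print(h,nm,np.round((proj("side",p)-[200,170])*5+2),np.round((proj("top",p)-[190,145])*6+2.5))
E
```

```text
t 8.22 p [0.5849 0.2743 0.1849] zang 21.77 tilt [0. 0.] F [ 0.2  0.3 -1. ] T [ 0.06 -0.25  0.  ] open 0.0099 q7 [-0.21  0.62 -0.49  1.61  0.33  1.   -0.42]
need tool xyz units [ 0.449  0.001 -0.013] spin -0.0001
0 far [516. 373.] [389. 517.]
0 L [290. 463.] [ 77. 386.]
0 R [411. 224.] [528. 204.]
0.0357 far [515. 338.] [376. 509.]
0.0357 L [285. 428.] [ 56. 374.]
0.0357 R [409. 189.] [520. 187.]
```

View pics/b5.png

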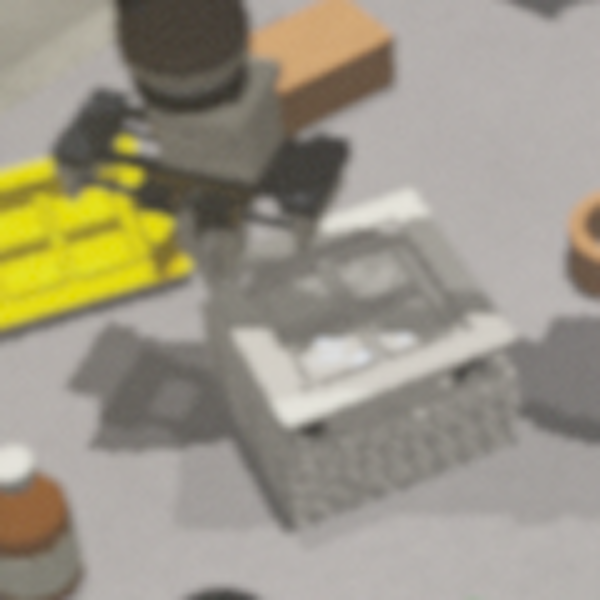

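View pics/a5.png

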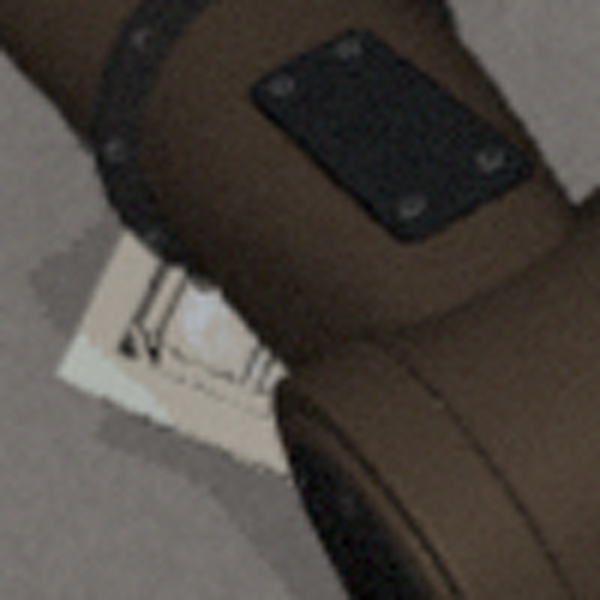

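```bash
python3 - <<'E'
import cv2,numpy as np
b=cv2.imread("pics/b5.png")[280:460,260:560]
a=cv2.resize(cv2.imread("pics/side0.png")[170:290,200:320],(600,600),interpolation=cv2.INTER_CUBIC)[300:480,260:560]
o=np.vstack([cv2.resize(b,None,fx=1.6,fy=1.6),cv2.resize(a,None,fx=1.6,fy=1.6)])
cv2.imwrite("pics/z5.png",o)
E
```

```text
(no output)
```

View pics/z5.png

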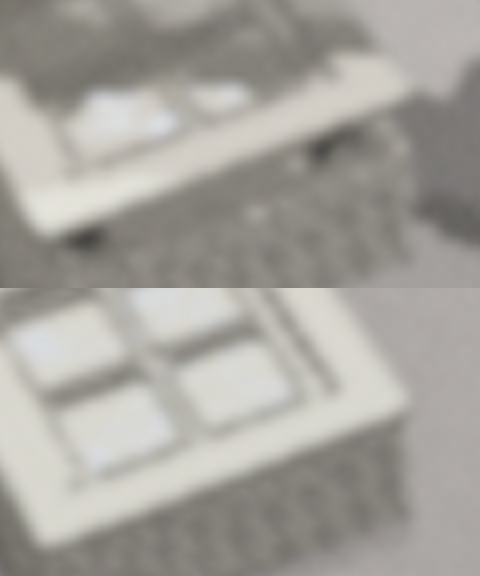

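Level to within about 1° and aligned: the L corner moved 34 px and the far corner 38 px, with 35 px predicted. Lowering it back onto the pile.

>>> jog_arm --commands '[{"x": 0.06,"y": 0,"z": -0.01,"spin": 0,"gripper": 1},{"x": 0.06,"y": 0,"z": 0,"spin": 0,"gripper": 1},{"x": 0.06,"y": 0,"z": 0,"spin": 0,"gripper": 1},{"x": 0.06,"y": 0,"z": 0,"spin": 0,"gripper": 1},{"x": 0,"y": 0,"z": 0,"spin": 0,"gripper": 1}]'

```text
time: 8.95
ee_pos: [0.5836, 0.2737, 0.1652]
tool_rot: [0.694, -0.134, 0.695, 0.134]
contact_force: [-0.5, -0.4, -0.7]
opening: 0.0099
```

>>> jog_arm --commands '[{"x": 0.04,"y": 0,"z": 0,"spin": 0,"gripper": 1},{"x": 0.04,"y": 0,"z": 0,"spin": 0,"gripper": 1},{"x": 0,"y": 0,"z": 0,"spin": 0,"gripper": 1}]'

```text
time: 9.32
ee_pos: [0.5849, 0.2745, 0.1616]
tool_rot: [0.696, -0.133, 0.693, 0.134]
contact_force: [-2.5, -1.2, 12.7]
opening: 0.0101
```

>>> jog_arm --commands '[{"x": 0.03,"y": 0,"z": 0,"spin": 0,"gripper": 1},{"x": 0.03,"y": 0,"z": 0,"spin": 0,"gripper": 1},{"x": 0,"y": 0,"z": 0,"spin": 0,"gripper": 1}]' --squeeze 40

```text
time: 9.7
ee_pos: [0.5871, 0.2757, 0.1605]
tool_rot: [0.698, -0.133, 0.691, 0.134]
contact_force: [-1.3, -4.6, 35.5]
opening: 0.0099
```

```bash
python3 - <<'E'
from st import *
goto([.5839,.274,.149],21.79)
s=env.grab_frame("side")[:,:,::-1]
cv2.imwrite("pics/b6.png",cv2.resize(s[170:290,200:320],(600,600),interpolation=cv2.INTER_CUBIC))
E
```

```text
t 9.7 p [0.5871 0.2757 0.1605] zang 21.74 tilt [0.009 0.004] F [-1.3 -4.6 35.5] T [-1.14  0.94  0.1 ] open 0.0099 q7 [-0.21  0.64 -0.48  1.63  0.35  0.94 -0.43]
need tool xyz units [ 0.144 -0.005 -0.046] spin -0.0003
```

View pics/b6.png

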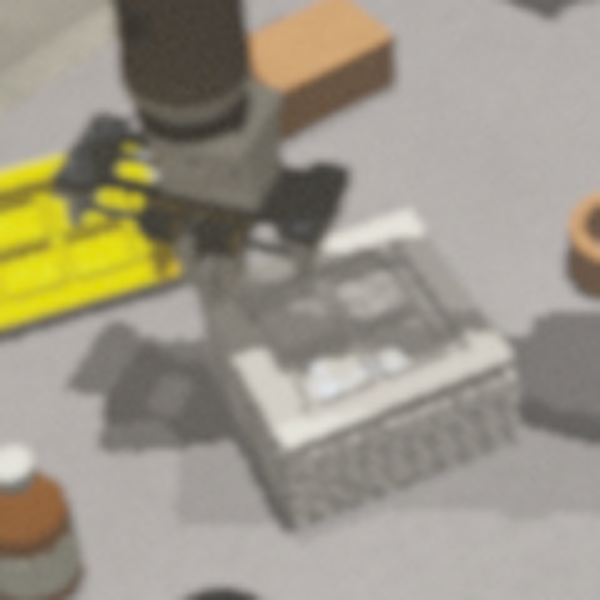

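It's catching on the rim near the ear: 35 N at a short lever, about 12 mm high. I'll relieve the load and ease it in the direction the reaction points (inward and −y).

>>> jog_arm --commands '[{"x": -0.06,"y": 0,"z": 0,"spin": 0,"gripper": 1},{"x": 0,"y": -0.015,"z": -0.02,"spin": 0,"gripper": 1},{"x": 0,"y": 0,"z": 0,"spin": 0,"gripper": 1}]' --squeeze 40

```text
time: 10.12
ee_pos: [0.5845, 0.2739, 0.1616]
tool_rot: [0.696, -0.133, 0.692, 0.135]
contact_force: [3.0, 2.5, 13.4]
opening: 0.0098
```

```bash
python3 - <<'E'
from st import *
goto([.5839,.274,.149],21.79)
E
```

```text
t 10.12 p [0.5845 0.2739 0.1616] zang 21.79 tilt [0.005 0.004] F [ 3.   2.5 13.4] T [ 0.29 -0.41 -0.  ] open 0.0098 q7 [-0.21  0.64 -0.48  1.63  0.34  0.95 -0.43]
need tool xyz units [ 0.158  0.004 -0.007] spin 0.0
```

>>> jog_arm --commands '[{"x": -0.1,"y": 0,"z": 0,"spin": 0,"gripper": 1},{"x": -0.1,"y": 0,"z": 0,"spin": 0,"gripper": 1},{"x": 0,"y": 0,"z": 0,"spin": 0,"gripper": 1}]'

```text
time: 10.5
ee_pos: [0.5829, 0.2721, 0.1758]
tool_rot: [0.694, -0.134, 0.694, 0.134]
contact_force: [0.4, 0.7, -1.4]
opening: 0.0098
```

```bash
python3 - <<'E'
from st import *
goto([.5839,.274,.149],21.79)
s=env.grab_frame("side")[:,:,::-1]; cv2.imwrite("pics/side7.png",s)
t=env.grab_frame("top")[:,:,::-1]; cv2.imwrite("pics/top7.png",t)
cv2.imwrite("pics/b7.png",cv2.resize(s[200:280,235:315],(600,600),interpolation=cv2.INTER_CUBIC))
s0=cv2.imread("pics/side0.png")
cv2.imwrite("pics/b70.png",cv2.resize(s0[200:280,235:315],(600,600),interpolation=cv2.INTER_CUBIC))
E
```

```text
t 10.5 p [0.5829 0.2721 0.1758] zang 21.77 tilt [0. 0.] F [ 0.4  0.7 -1.4] T [ 0.05 -0.24  0.04] open 0.0098 q7 [-0.21  0.62 -0.48  1.62  0.33  0.98 -0.42]
need tool xyz units [0.334 0.017 0.021] spin -0.0001
```

View pics/b7.png

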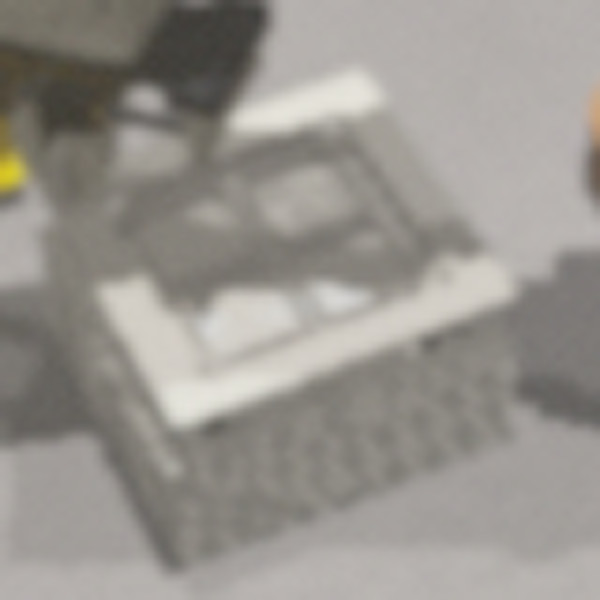

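View pics/b70.png

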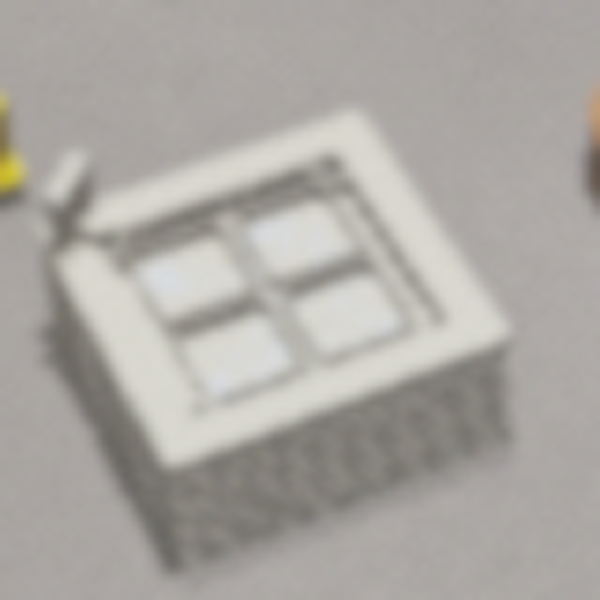

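```bash
cat > pose.py <<'E'
from h import *
from scipy.optimize import least_squares
from scipy.spatial.transform import Rotation as Ro
m0=np.array([.492,.236,.07]);yaw0=np.radians(22)
C=np.array([[-.1202,0,.004],[0,.1202,.004],[0,-.1202,.004]])  # far,L,R top edge
Rz=Ro.from_euler('z',yaw0)
def pts(p): # dx(radial),dy,dz mm ; rx,ry,rz deg in cover axes, about flange centre
    R=Rz*Ro.from_euler('xyz',p[3:],degrees=True)
    return R.apply(C)+m0+Rz.apply(np.array(p[:3])/1000)
def fit(side,prior=None):
    f=lambda p:(np.array([proj("side",q) for q in pts(p)])-side).ravel()
    return least_squares(f,np.zeros(6)).x
E
python3 - <<'E'
from pose import *
cv=lambda a:np.array(a)/7.5+[235,200]-.43
o=fit(cv([(510,335),(168,465),(360,108)])); n=fit(cv([(522,280),(180,425),(365,68)]))
np.set_printoptions(precision=1,suppress=True)
print(o);print(n);print(n-o)
# top L
t=cv2.imread("pics/top7.png"); cv2.imwrite("pics/a7.png",cv2.resize(t[175:245,185:255],(560,560),interpolation=cv2.INTER_CUBIC))
t=cv2.imread("pics/top0.png"); cv2.imwrite("pics/a70.png",cv2.resize(t[175:245,185:255],(560,560),interpolation=cv2.INTER_CUBIC))
E
```

```text
[ 1.8 -5.5 -3.6 -0.5  0.1 -1.3]
[-3.2 -8.5 22.2 -0.3  3.8 -0.3]
[-4.9 -2.9 25.8  0.2  3.7  1. ]
```

View pics/a7.png

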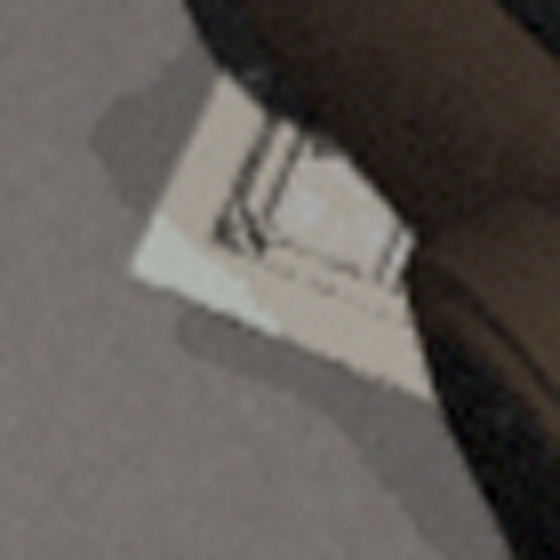

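View pics/a70.png

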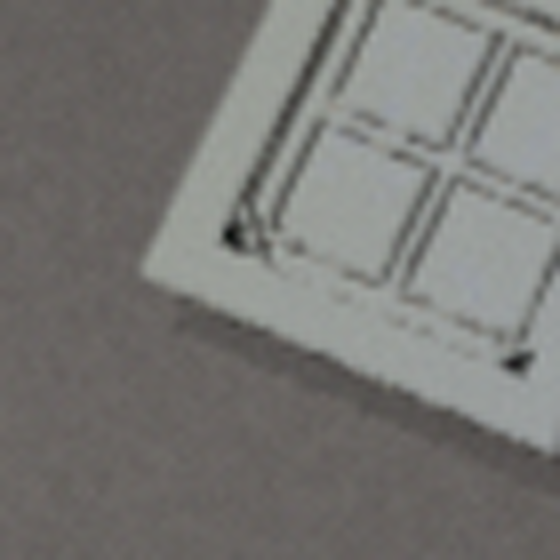

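```bash
python3 - <<'E'
from pose import *
np.set_printoptions(precision=1,suppress=True)
cv=lambda a:np.array(a)/7.5+[235,200]-.43
o=fit(cv([(510,335),(168,465),(360,108)]))
c5=lambda a:np.array(a)/5+[200,170]-.4
print("b5",fit(c5([(516,331),(290,427),(413,190)]))-o)
print("b4",fit(c5([(528,328),(302,426),(428,192)]))-o)
print("b6",fit(c5([(517,350),(291,447),(413,209)]))-o)
z=[]
for n in ("b3","b4","b5"):
  z.append(cv2.imread(f"pics/{n}.png")[170:470,270:540])
cv2.imwrite("pics/z6.png",np.hstack(z)[:, :800])
E
```

```text
b5 [  3.3 -13.4  18.6  -0.3   3.6   0.9]
b4 [ -5.2 -18.2  15.8   0.    6.1  -0. ]
b6 [-0.4 -3.2 10.1  0.2  3.7  1.1]
```

View pics/z6.png

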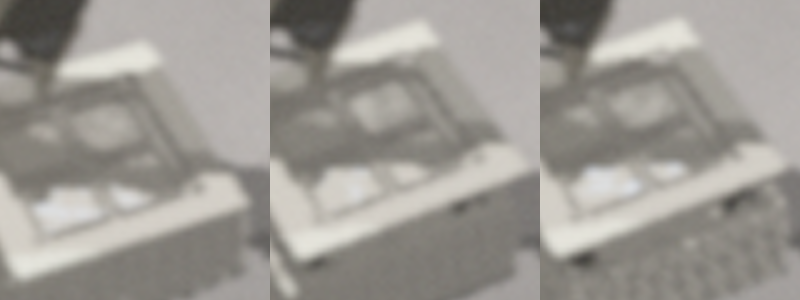

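The fit shows the cover pitched about 3° ear-down in the grip and sitting about 4 mm inward, which is why it caught. I'll shift outward, lower softly and loosen the grip so it can self-align.

>>> jog_arm --commands '[{"x": 0.05,"y": 0.01,"z": 0.03,"spin": 0,"gripper": 1},{"x": 0.06,"y": 0,"z": 0.015,"spin": 0,"gripper": 1},{"x": 0.05,"y": 0,"z": 0,"spin": 0,"gripper": 1},{"x": 0.02,"y": 0,"z": 0,"spin": 0,"gripper": 1},{"x": 0,"y": 0,"z": 0,"spin": 0,"gripper": 1}]' --squeeze 8

```text
time: 11.22
ee_pos: [0.5859, 0.2743, 0.1616]
tool_rot: [0.695, -0.134, 0.694, 0.134]
contact_force: [-2.3, -1.2, 6.2]
opening: 0.0097
```

```bash
python3 - <<'E'
from st import *
goto([.5839,.274,.149],21.79)
E
```

```text
t 11.22 p [0.5859 0.2743 0.1616] zang 21.78 tilt [ 0. -0.] F [-2.3 -1.2  6.2] T [-0.32  0.38  0.  ] open 0.0097 q7 [-0.21  0.64 -0.48  1.63  0.34  0.96 -0.43]
need tool xyz units [ 0.157  0.006 -0.025] spin -0.0001
```

>>> jog_arm --commands '[{"x": 0,"y": 0,"z": 0,"spin": 0,"gripper": 1},{"x": 0,"y": 0,"z": -0.02,"spin": 0,"gripper": 1},{"x": 0.01,"y": 0,"z": -0.01,"spin": 0,"gripper": 1},{"x": 0.01,"y": 0,"z": 0,"spin": 0,"gripper": 1},{"x": 0,"y": 0,"z": 0,"spin": 0,"gripper": 1}]' --squeeze 3

```text
time: 11.85
ee_pos: [0.5838, 0.2735, 0.1595]
tool_rot: [0.695, -0.134, 0.694, 0.134]
contact_force: [3.0, 1.9, 4.2]
opening: 0.01
```

```bash
python3 - <<'E'
from st import *
goto([.5839,.274,.149],21.79)
s=env.grab_frame("side")[:,:,::-1]; cv2.imwrite("pics/side8.png",s)
cv2.imwrite("pics/b8.png",cv2.resize(s[200:280,235:315],(600,600),interpolation=cv2.INTER_CUBIC))
E
```

```text
t 11.85 p [0.5838 0.2735 0.1595] zang 21.78 tilt [0. 0.] F [3.  1.9 4.2] T [ 0.23 -0.64 -0.03] open 0.01 q7 [-0.21  0.64 -0.48  1.63  0.35  0.95 -0.43]
need tool xyz units [0.131 0.005 0.003] spin -0.0
```

View pics/b8.png

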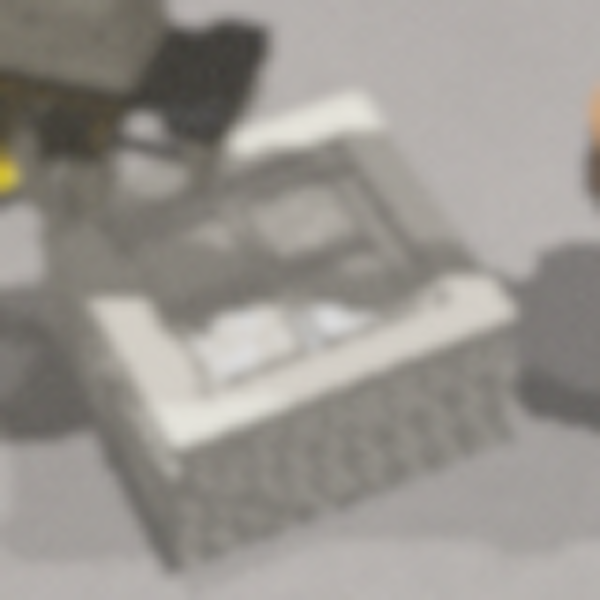

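The ear end is already low (about 6 mm) while the far end is 19 mm up. I'll let go, rise, and press the cover down into its nest with closed fingers.

>>> jog_arm --commands '[{"x": 0,"y": 0,"z": 0,"spin": 0,"gripper": 0.5},{"x": 0,"y": 0,"z": 0,"spin": 0,"gripper": 0.3},{"x": -0.1,"y": 0,"z": 0,"spin": 0,"gripper": 0.3},{"x": -0.3,"y": 0,"z": 0,"spin": 0,"gripper": 0.3},{"x": -0.3,"y": 0,"z": 0,"spin": 0,"gripper": 0.6},{"x": 0,"y": 0,"z": 0,"spin": 0,"gripper": 1}]' --squeeze 20

```text
time: 12.65
ee_pos: [0.5843, 0.2741, 0.2177]
tool_rot: [0.696, -0.133, 0.693, 0.134]
contact_force: [-0.3, -0.8, -0.2]
opening: 0.017
```

```bash
python3 - <<'E'
from st import *
goto([.492,.236,.180],21.79)
s=env.grab_frame("side")[:,:,::-1]; cv2.imwrite("pics/side9.png",s)
cv2.imwrite("pics/b9.png",cv2.resize(s[200:280,235:315],(600,600),interpolation=cv2.INTER_CUBIC))
E
```

```text
t 12.65 p [0.5843 0.2741 0.2177] zang 21.78 tilt [0.003 0.002] F [-0.3 -0.8 -0.2] T [-0.02 -0.14  0.06] open 0.017 q7 [-0.2   0.58 -0.5   1.58  0.31  1.05 -0.4 ]
need tool xyz units [ 0.467 -0.014 -1.25 ] spin -0.0
```

View pics/b9.png

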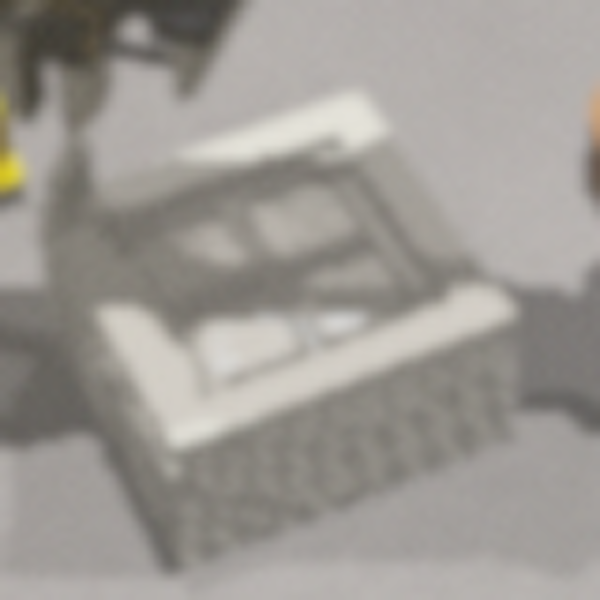

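>>> jog_arm --commands '[{"x": 0,"y": -0.015,"z": -0.4,"spin": 0,"gripper": 1},{"x": 0,"y": 0,"z": -0.6,"spin": 0,"gripper": 1},{"x": 0,"y": 0,"z": -0.57,"spin": 0,"gripper": 1},{"x": 0.2,"y": 0,"z": -0.3,"spin": 0,"gripper": 1},{"x": 0.4,"y": 0,"z": 0,"spin": 0,"gripper": 1},{"x": 0.15,"y": 0,"z": 0,"spin": 0,"gripper": 1},{"x": 0.04,"y": 0,"z": 0,"spin": 0,"gripper": 1},{"x": 0,"y": 0,"z": 0,"spin": 0,"gripper": 1}]'

```text
time: 13.7
ee_pos: [0.4455, 0.2171, 0.1524]
tool_rot: [0.694, -0.134, 0.694, 0.134]
contact_force: [0.2, 0.6, 0.1]
opening: 0.0005
```

```bash
python3 - <<'E'
from st import *
goto([.4456,.2173,.1260],21.79)
s=env.grab_frame("side")[:,:,::-1]
cv2.imwrite("pics/b10.png",cv2.resize(s[200:280,235:315],(600,600),interpolation=cv2.INTER_CUBIC))
E
```

```text
t 13.7 p [0.4455 0.2171 0.1524] zang 21.79 tilt [0. 0.] F [0.2 0.6 0.1] T [ 0.   -0.12 -0.02] open 0.0005 q7 [-0.17  0.46 -0.52  2.01  0.32  0.75 -0.5 ]
need tool xyz units [0.33  0.002 0.003] spin -0.0
```

View pics/b10.png

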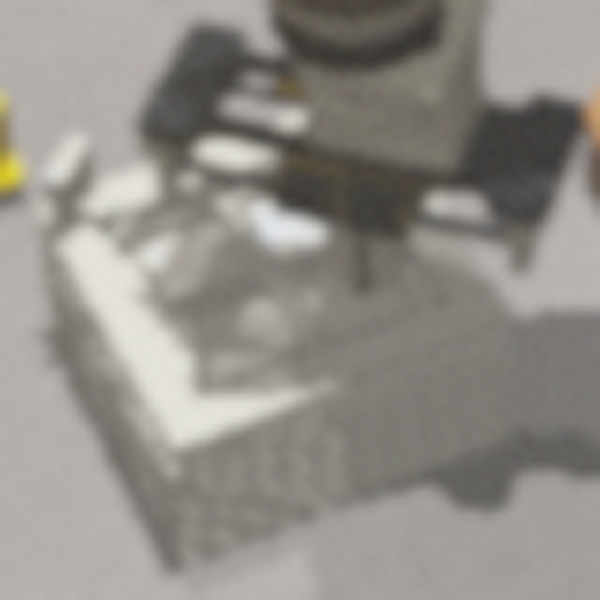

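>>> jog_arm --commands '[{"x": 0.04,"y": 0,"z": 0,"spin": 0,"gripper": 1},{"x": 0.04,"y": 0,"z": 0,"spin": 0,"gripper": 1},{"x": 0.02,"y": 0,"z": 0,"spin": 0,"gripper": 1},{"x": 0,"y": 0,"z": 0,"spin": 0,"gripper": 1}]'

```text
time: 14.25
ee_pos: [0.445, 0.2167, 0.1441]
tool_rot: [0.694, -0.134, 0.694, 0.134]
contact_force: [0.2, -0.9, -0.5]
opening: 0.0003
```

>>> jog_arm --commands '[{"x": 0.03,"y": 0,"z": 0,"spin": 0,"gripper": 1},{"x": 0.03,"y": 0,"z": 0,"spin": 0,"gripper": 1},{"x": 0,"y": 0,"z": 0,"spin": 0,"gripper": 1}]'

```text
time: 14.62
ee_pos: [0.4451, 0.2167, 0.1392]
tool_rot: [0.694, -0.134, 0.694, 0.134]
contact_force: [0.2, -0.1, 0.2]
opening: 0.0008
```

>>> jog_arm --commands '[{"x": 0.03,"y": 0,"z": 0,"spin": 0,"gripper": 1},{"x": 0.03,"y": 0,"z": 0,"spin": 0,"gripper": 1},{"x": 0.02,"y": 0,"z": 0,"spin": 0,"gripper": 1},{"x": 0,"y": 0,"z": 0,"spin": 0,"gripper": 1}]'

```text
time: 15.12
ee_pos: [0.4453, 0.217, 0.1361]
tool_rot: [0.695, -0.134, 0.694, 0.133]
contact_force: [-12.3, -8.5, 49.6]
opening: 0.0005
```

```bash
python3 - <<'E'
from st import *
st()
s=env.grab_frame("side")[:,:,::-1]
cv2.imwrite("pics/b11.png",cv2.resize(s[200:280,235:315],(600,600),interpolation=cv2.INTER_CUBIC))
E
```

```text
t 15.12 p [0.4453 0.217  0.1361] zang 21.79 tilt [ 0.003 -0.001] F [-12.3  -8.5  49.6] T [-1.94  2.7  -0.01] open 0.0005 q7 [-0.18  0.48 -0.5   2.03  0.35  0.72 -0.52]
```

View pics/b11.png

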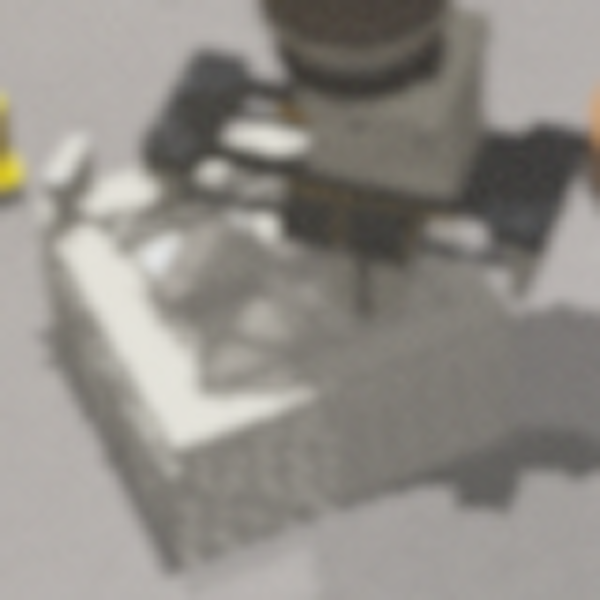

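It hit a hard stop: the well bottom sits on the rim, so the cover must be off sideways. I'll back off and clear the view to measure it properly from the top.

>>> jog_arm --commands '[{"x": -0.3,"y": 0,"z": 0,"spin": 0,"gripper": 1},{"x": -0.6,"y": -0.3,"z": 0,"spin": 0,"gripper": 1},{"x": -0.2,"y": -0.7,"z": 0,"spin": 0,"gripper": 0},{"x": 0,"y": -0.7,"z": 0,"spin": 0,"gripper": 0},{"x": 0,"y": -0.7,"z": 0,"spin": 0,"gripper": 0},{"x": 0,"y": 0,"z": 0,"spin": 0,"gripper": 0}]'

```text
time: 15.92
ee_pos: [0.5176, 0.0331, 0.2206]
tool_rot: [0.695, -0.131, 0.695, 0.13]
contact_force: [0.0, 0.7, 0.4]
opening: 0.0361
```

```bash
python3 - <<'E'
from st import *
st()
s=env.grab_frame("side")[:,:,::-1]; cv2.imwrite("pics/side12.png",s)
t=env.grab_frame("top")[:,:,::-1]; cv2.imwrite("pics/top12.png",t)
cv2.imwrite("pics/b12.png",cv2.resize(s[200:280,235:315],(600,600),interpolation=cv2.INTER_CUBIC))
cv2.imwrite("pics/a12.png",cv2.resize(t[145:245,190:290],(600,600),interpolation=cv2.INTER_CUBIC))
E
```

```text
t 15.93 p [0.5176 0.0331 0.2206] zang 21.31 tilt [-0.    -0.002] F [0.  0.7 0.4] T [ 0.06 -0.1   0.02] open 0.0361 q7 [ 0.22  0.39 -0.51  1.89  0.24  0.92 -0.03]
```

View pics/a12.png

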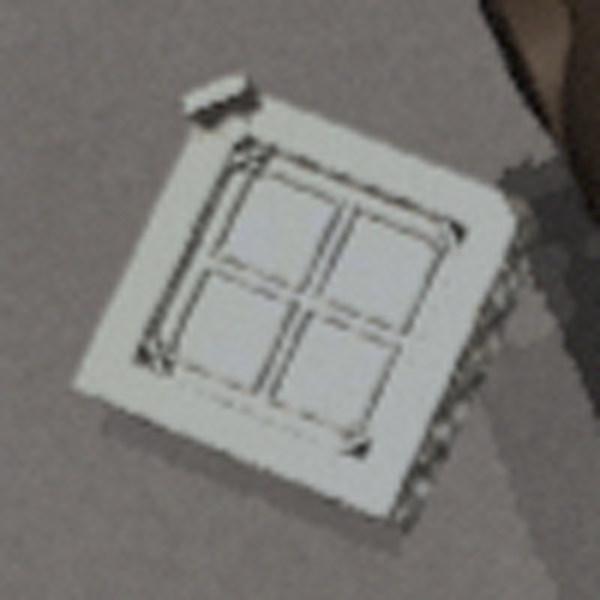

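View pics/b12.png

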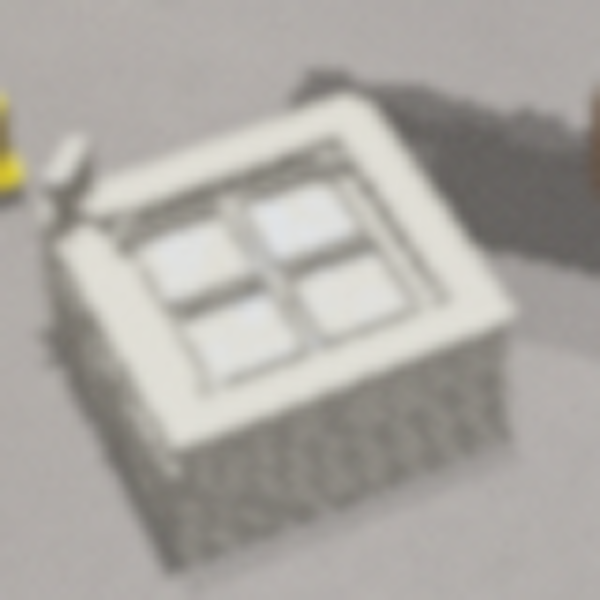

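Measured from both views, the cover sits level about 12.5 mm up, about 2 mm inward, with about +1° yaw. The nest clearance is evidently tight. I'll regrasp the ear softly, return to the original grasp pose (0.584, 0.274, 21.8°) and seat the ear corner first.

>>> jog_arm --commands '[{"x": 0,"y": 0.5,"z": 0.35,"spin": -0.0027,"gripper": -0.2},{"x": 0,"y": 0.6,"z": 0.4,"spin": 0,"gripper": -0.2},{"x": 0,"y": 0.6,"z": 0.4,"spin": 0,"gripper": -0.2},{"x": 0,"y": 0.5,"z": 0.4,"spin": 0,"gripper": -0.2},{"x": 0,"y": 0.3,"z": 0.3,"spin": 0,"gripper": -0.2},{"x": 0,"y": 0,"z": 0,"spin": 0,"gripper": -0.2},{"x": 0,"y": 0,"z": 0,"spin": 0,"gripper": -0.2}]'

```text
time: 16.9
ee_pos: [0.5769, 0.2801, 0.2207]
tool_rot: [0.693, -0.137, 0.694, 0.137]
contact_force: [0.3, -0.4, -0.7]
opening: 0.0549
```

```bash
python3 - <<'E'
from st import *
goto([.583,.273,.1615],21.79)
s=env.grab_frame("side")[:,:,::-1]
cv2.imwrite("pics/b13.png",cv2.resize(s[180:260,215:295],(500,500),interpolation=cv2.INTER_CUBIC))
E
```

```text
t 16.9 p [0.5769 0.2801 0.2207] zang 22.37 tilt [-0.001 -0.001] F [ 0.3 -0.4 -0.7] T [-0.04 -0.1   0.06] open 0.0549 q7 [-0.21  0.58 -0.5   1.58  0.31  1.06 -0.4 ]
need tool xyz units [ 0.74  -0.111  0.038] spin 0.0032
```

View pics/b13.png

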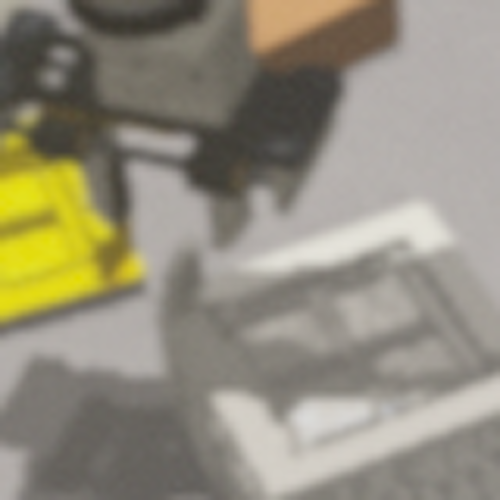

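>>> jog_arm --commands '[{"x": 0.1,"y": -0.11,"z": 0.04,"spin": 0.0032,"gripper": -0.2},{"x": 0.4,"y": 0,"z": 0,"spin": 0,"gripper": -0.2},{"x": 0.2,"y": 0,"z": 0,"spin": 0,"gripper": -0.2},{"x": 0.04,"y": 0,"z": 0,"spin": 0,"gripper": 0},{"x": 0,"y": 0,"z": 0,"spin": 0,"gripper": 1},{"x": 0,"y": 0,"z": 0,"spin": 0,"gripper": 1},{"x": 0,"y": 0,"z": 0,"spin": 0,"gripper": 1},{"x": 0,"y": 0,"z": 0,"spin": 0,"gripper": 1}]' --squeeze 8

```text
time: 17.95
ee_pos: [0.5843, 0.2727, 0.1622]
tool_rot: [0.695, -0.133, 0.694, 0.133]
contact_force: [-1.4, -0.6, -0.2]
opening: 0.0104
```

```bash
python3 - <<'E'
from st import *
goto([.5839,.274,.149],21.79)
E
```

```text
t 17.95 p [0.5843 0.2727 0.1622] zang 21.7 tilt [0.001 0.   ] F [-1.4 -0.6 -0.2] T [-0.2   0.24 -0.02] open 0.0104 q7 [-0.21  0.64 -0.48  1.63  0.34  0.95 -0.43]
need tool xyz units [0.165 0.017 0.001] spin -0.0005
```

>>> jog_arm --commands '[{"x": 0,"y": 0,"z": 0,"spin": -0.0005,"gripper": 1},{"x": 0.03,"y": 0,"z": 0,"spin": 0,"gripper": 1},{"x": 0.03,"y": 0,"z": 0,"spin": 0,"gripper": 1},{"x": 0,"y": 0,"z": 0,"spin": 0,"gripper": 1}]' --squeeze 12

```text
time: 18.45
ee_pos: [0.586, 0.2737, 0.1596]
tool_rot: [0.696, -0.133, 0.693, 0.134]
contact_force: [0.1, -0.4, 15.6]
opening: 0.0109
```

```bash
python3 - <<'E'
from st import *
goto([.5839,.274,.149],21.79)
s=env.grab_frame("side")[:,:,::-1]
cv2.imwrite("pics/b14.png",cv2.resize(s[200:280,235:315],(600,600),interpolation=cv2.INTER_CUBIC))
E
```

```text
t 18.45 p [0.586  0.2737 0.1596] zang 21.77 tilt [0.005 0.002] F [ 0.1 -0.4 15.6] T [-0.3   0.12  0.03] open 0.0109 q7 [-0.21  0.64 -0.48  1.63  0.35  0.94 -0.43]
need tool xyz units [ 0.133  0.013 -0.023] spin -0.0001
```

View pics/b14.png

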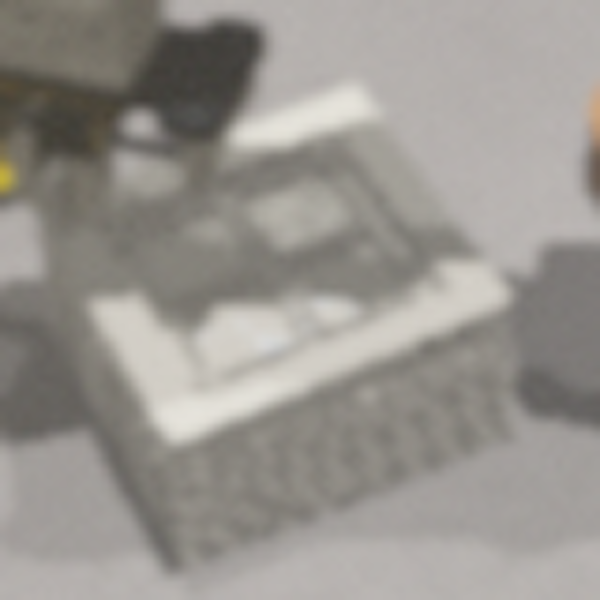

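Pressing at the ear only pivots the cover. Every sign points to it sitting aligned but resting on the tops of the soft pads, which block re-entry at about 12 mm. The peel condition is still reachable from here. If I tilt it ear-up by about 13° about its far well edge, the far corner sinks to about 5 mm and the ear corner rises past 40 mm. I'll regrip near the ear's top with minimal squeeze so it can hinge.

>>> jog_arm --commands '[{"x": -0.06,"y": 0,"z": 0,"spin": 0,"gripper": 1},{"x": 0,"y": 0,"z": 0,"spin": 0,"gripper": 0.5},{"x": 0,"y": 0,"z": 0,"spin": 0,"gripper": 0.5},{"x": -0.1,"y": 0,"z": 0,"spin": 0,"gripper": 0.5},{"x": -0.08,"y": 0,"z": 0,"spin": 0,"gripper": 0.5},{"x": 0,"y": 0,"z": 0,"spin": 0,"gripper": 0.5}]' --squeeze 3

```text
time: 19.25
ee_pos: [0.5846, 0.2729, 0.1771]
tool_rot: [0.695, -0.133, 0.694, 0.134]
contact_force: [-0.5, -0.4, -0.0]
opening: 0.0229
```

```bash
python3 - <<'E'
from st import *
goto([.5839,.273,.1765],21.79)
s=env.grab_frame("side")[:,:,::-1]
cv2.imwrite("pics/b15.png",cv2.resize(s[195:275,225:305],(600,600),interpolation=cv2.INTER_CUBIC))
E
```

```text
t 19.25 p [0.5846 0.2729 0.1771] zang 21.78 tilt [0.001 0.001] F [-0.5 -0.4 -0. ] T [-0.04 -0.15 -0.01] open 0.0229 q7 [-0.21  0.63 -0.48  1.62  0.33  0.98 -0.42]
need tool xyz units [ 0.008  0.005 -0.008] spin -0.0001
```

View pics/b15.png

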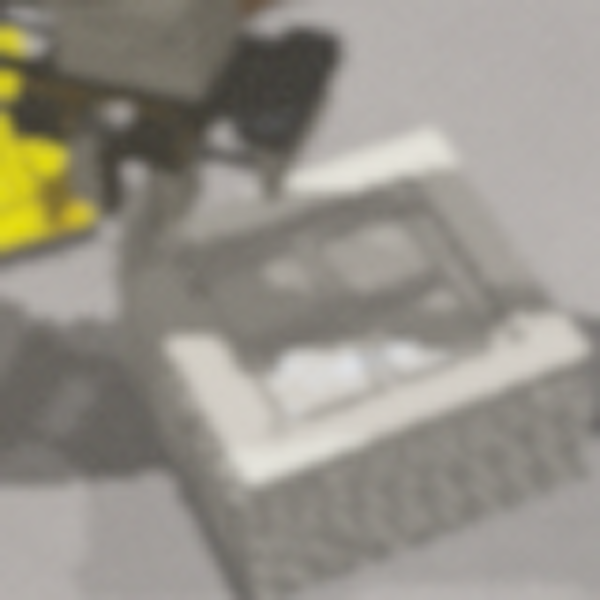

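>>> jog_arm --commands '[{"x": 0,"y": 0,"z": 0,"spin": 0,"gripper": 1},{"x": 0,"y": 0,"z": 0,"spin": 0,"gripper": 1},{"x": 0,"y": 0,"z": 0,"spin": 0,"gripper": 1},{"x": -0.04,"y": 0,"z": -0.012,"spin": 0,"gripper": 1},{"x": -0.04,"y": 0,"z": -0.012,"spin": 0,"gripper": 1},{"x": -0.04,"y": 0,"z": -0.012,"spin": 0,"gripper": 1},{"x": -0.04,"y": 0,"z": -0.013,"spin": 0,"gripper": 1},{"x": 0,"y": 0,"z": 0,"spin": 0,"gripper": 1}]' --squeeze 3

```text
time: 20.3
ee_pos: [0.5807, 0.2712, 0.1894]
tool_rot: [0.695, -0.134, 0.694, 0.134]
contact_force: [-0.1, 0.3, -1.0]
opening: 0.011
```

```bash
python3 - <<'E'
from st import *
st()
s=env.grab_frame("side")[:,:,::-1]
cv2.imwrite("pics/b16.png",cv2.resize(s[200:280,235:315],(600,600),interpolation=cv2.INTER_CUBIC))
E
```

```text
t 20.3 p [0.5807 0.2712 0.1894] zang 21.78 tilt [0.001 0.   ] F [-0.1  0.3 -1. ] T [ 0.01 -0.22 -0.03] open 0.011 q7 [-0.2   0.61 -0.49  1.62  0.33  1.   -0.41]
```

View pics/b16.png

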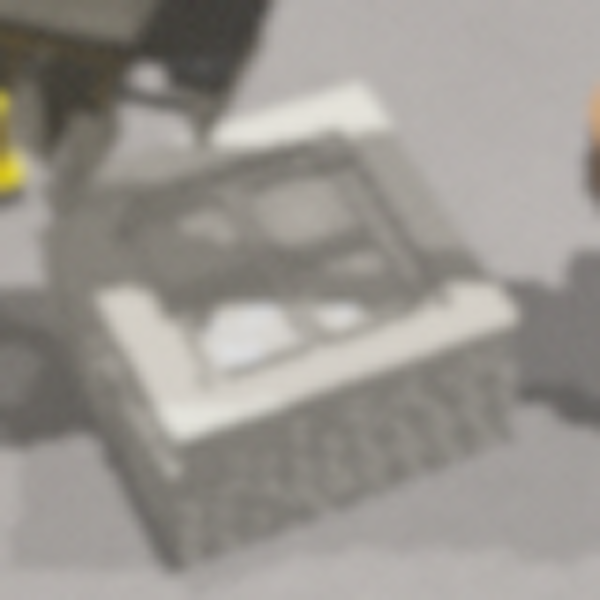

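It's hinging as planned: L and R are up about 7 mm, the far corner is nearly still, and the opening grew to 11 mm. Continuing the arc.

>>> jog_arm --commands '[{"x": -0.05,"y": 0,"z": -0.02,"spin": 0,"gripper": 1},{"x": -0.05,"y": 0,"z": -0.02,"spin": 0,"gripper": 1},{"x": -0.05,"y": 0,"z": -0.02,"spin": 0,"gripper": 1},{"x": -0.05,"y": 0,"z": -0.022,"spin": 0,"gripper": 1},{"x": -0.05,"y": 0,"z": -0.023,"spin": 0,"gripper": 1},{"x": -0.05,"y": 0,"z": -0.023,"spin": 0,"gripper": 1},{"x": 0,"y": 0,"z": 0,"spin": 0,"gripper": 1}]' --squeeze 3

```text
time: 21.22
ee_pos: [0.5711, 0.2674, 0.2134]
tool_rot: [0.695, -0.134, 0.694, 0.134]
contact_force: [1.2, 0.4, -1.0]
opening: 0.012
```

```bash
python3 - <<'E'
from st import *
st()
s=env.grab_frame("side")[:,:,::-1]
cv2.imwrite("pics/b17.png",cv2.resize(s[200:280,235:315],(600,600),interpolation=cv2.INTER_CUBIC))
E
```

```text
t 21.23 p [0.5711 0.2674 0.2134] zang 21.78 tilt [0.001 0.   ] F [ 1.2  0.4 -1. ] T [ 0.06 -0.29  0.01] open 0.012 q7 [-0.19  0.57 -0.5   1.62  0.31  1.03 -0.4 ]
```

View pics/b17.png

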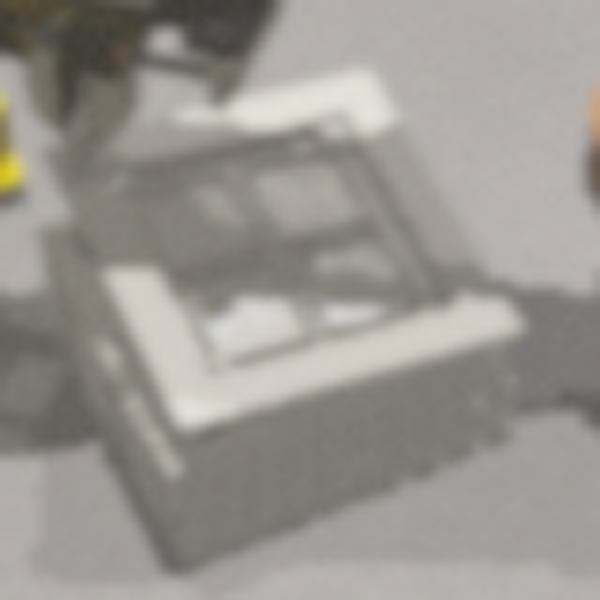

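```bash
python3 - <<'E'
from pose import *
np.set_printoptions(precision=1,suppress=True)
cv=lambda a:np.array(a)/7.5+[235,200]-.43
O=cv([(510,335),(168,465),(360,108)])
N=cv([(525,318),(185,425),(380,70)])
# bias-corrected residual pixel model, tang=roll=0 fixed
base=np.array([proj("side",q) for q in pts(np.zeros(6))]); b=O-base
for yaw in (0,1):
  f=lambda p:(np.array([proj("side",q) for q in pts([p[0],0,p[1],0,p[2],yaw])])+b-N).ravel()
  r=least_squares(f,[0,0,0]); p=r.x
  R=Ro.from_euler('y',p[2],degrees=True)
  far=R.apply([-.112,0,0])*1000+[p[0],0,p[1]]; ear=R.apply([.1,0,0])*1000+[p[0],0,p[1]]
  print("yaw",yaw,p,"far",far,"ear",ear,"res",r.fun)
# ear vs top view
E
```

```text
yaw 0 [-9.6 29.8 -7.5] far [-120.6    0.    15.1] ear [89.6  0.  42.9] res [ 0.5  0.1 -0.1  0.2 -0.4 -0.2]
yaw 1 [-9.2 29.9 -8.8] far [-119.9    0.    12.9] ear [89.6  0.  45.2] res [ 0.5  0.1  0.4  0.2 -1.  -0.4]
```

The far corner has slid inward about 8 mm and is riding on the rim, at about 14 mm with the ear at about 44 mm. Moving outward lets the far edge drop past the pad into the nest.

>>> jog_arm --commands '[{"x": 0,"y": 0,"z": 0.04,"spin": 0,"gripper": 1},{"x": 0,"y": 0,"z": 0.04,"spin": 0,"gripper": 1},{"x": 0,"y": 0,"z": 0.04,"spin": 0,"gripper": 1},{"x": 0,"y": 0,"z": 0.04,"spin": 0,"gripper": 1},{"x": 0,"y": 0,"z": 0.04,"spin": 0,"gripper": 1},{"x": 0,"y": 0,"z": 0,"spin": 0,"gripper": 1}]' --squeeze 3

```text
time: 22.02
ee_pos: [0.5862, 0.2734, 0.213]
tool_rot: [0.694, -0.134, 0.694, 0.134]
contact_force: [0.3, -0.4, -0.3]
opening: 0.0124
```

```bash
python3 - <<'E'
from st import *
st()
s=env.grab_frame("side")[:,:,::-1]
cv2.imwrite("pics/b18.png",cv2.resize(s[200:280,235:315],(600,600),interpolation=cv2.INTER_CUBIC))
E
```

```text
t 22.02 p [0.5862 0.2734 0.213 ] zang 21.78 tilt [0. 0.] F [ 0.3 -0.4 -0.3] T [ 0.02 -0.21 -0.04] open 0.0124 q7 [-0.2   0.59 -0.5   1.58  0.31  1.05 -0.4 ]
```

View pics/b18.png

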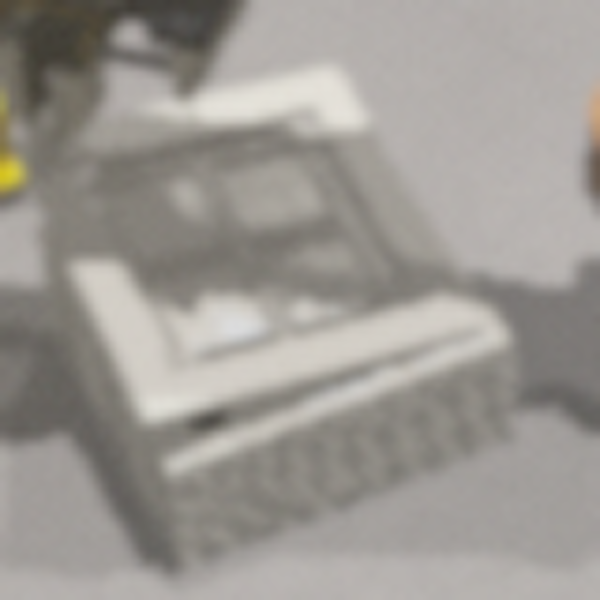

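```bash
cat > fit2.py <<'E'
from pose import *
np.set_printoptions(precision=1,suppress=True)
cv=lambda a:np.array(a)/7.5+[235,200]-.43
O=cv([(510,335),(168,465),(360,108)])
base=np.array([proj("side",q) for q in pts(np.zeros(6))]); b=O-base
def go(N):
 N=cv(N)
 for yaw in (0,1):
  f=lambda p:(np.array([proj("side",q) for q in pts([p[0],0,p[1],0,p[2],yaw])])+b-N).ravel()
  r=least_squares(f,[0,0,0]); p=r.x
  R=Ro.from_euler('y',p[2],degrees=True)
  print("yaw",yaw,p,"far",R.apply([-.112,0,0])*1000+[p[0],0,p[1]],"ear",R.apply([.1,0,0])*1000+[p[0],0,p[1]],"res",r.fun)
E
python3 - <<'E'
from fit2 import *
go([(497,325),(148,420),(345,65)])
a=cv2.imread("pics/b18.png")[260:480,100:560]; cv2.imwrite("pics/z18.png",cv2.resize(a,None,fx=1.7,fy=1.7))
E
```

```text
yaw 0 [  6.7  27.9 -11. ] far [-103.3    0.     6.6] ear [104.8   0.   47. ] res [-0.5 -0.1  0.3  0.1  0.2 -0. ]
yaw 1 [  7.   28.  -12.1] far [-102.6    0.     4.5] ear [104.7   0.   48.9] res [-0.5 -0.2  0.9  0.2 -0.4 -0.2]
```

View pics/z18.png

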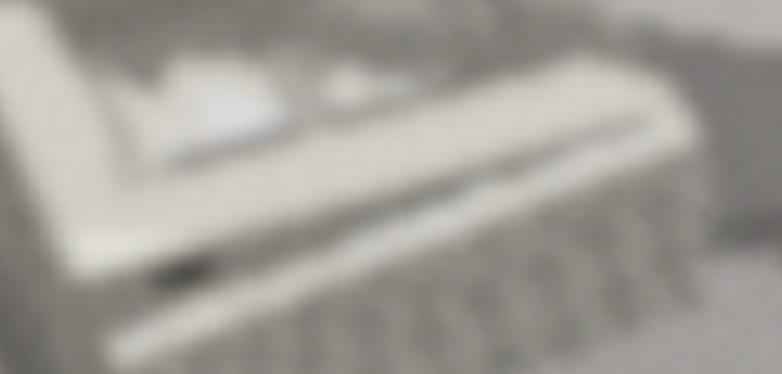

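Now the ear is up about 48 mm and the far corner about 5 mm, with the wedge gap closing to nothing at the far corner. I'll lower and shift it a little for margin, hold, then tighten and lift clear.

>>> jog_arm --commands '[{"x": 0.03,"y": 0,"z": 0.02,"spin": 0,"gripper": 1},{"x": 0.03,"y": 0,"z": 0.02,"spin": 0,"gripper": 1},{"x": 0,"y": 0,"z": 0,"spin": 0,"gripper": 1},{"x": 0,"y": 0,"z": 0,"spin": 0,"gripper": 1}]' --squeeze 4

```text
time: 22.58
ee_pos: [0.5889, 0.2745, 0.2082]
tool_rot: [0.694, -0.134, 0.694, 0.134]
contact_force: [0.7, -0.8, -1.0]
opening: 0.0119
```

```bash
python3 - <<'E'
from st import *
st()
s=env.grab_frame("side")[:,:,::-1]
cv2.imwrite("pics/b19.png",cv2.resize(s[200:280,235:315],(600,600),interpolation=cv2.INTER_CUBIC))
E
```

```text
t 22.57 p [0.5889 0.2745 0.2082] zang 21.78 tilt [-0. -0.] F [ 0.7 -0.8 -1. ] T [-0.03 -0.15 -0.  ] open 0.0119 q7 [-0.2   0.6  -0.49  1.57  0.32  1.05 -0.4 ]
```

View pics/b19.png

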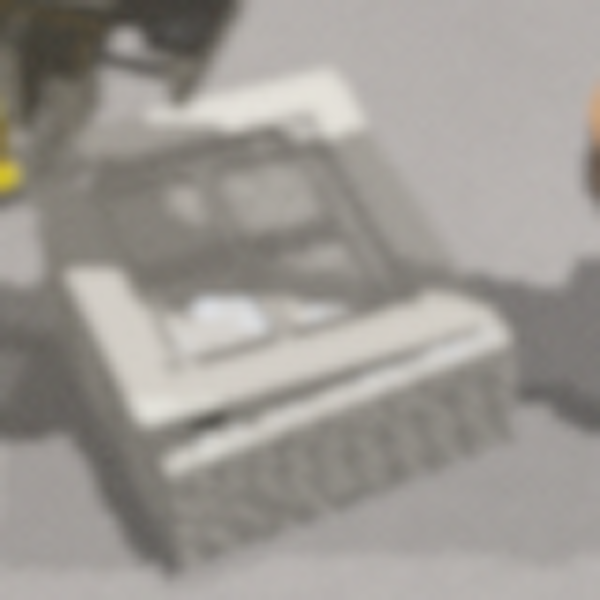

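>>> jog_arm --commands '[{"x": 0,"y": 0,"z": 0,"spin": 0,"gripper": 1},{"x": -0.1,"y": 0,"z": 0,"spin": 0,"gripper": 1},{"x": -0.2,"y": 0,"z": 0,"spin": 0,"gripper": 1},{"x": -0.2,"y": 0,"z": 0,"spin": 0,"gripper": 1},{"x": -0.1,"y": 0,"z": 0,"spin": 0,"gripper": 1},{"x": 0,"y": 0,"z": 0,"spin": 0,"gripper": 1}]' --squeeze 25

```text
time: 23.38
ee_pos: [0.5892, 0.2747, 0.2572]
tool_rot: [0.695, -0.133, 0.694, 0.134]
contact_force: [0.5, -0.2, -0.3]
opening: 0.0105
```

```bash
python3 - <<'E'
from st import *
st()
s=env.grab_frame("side")[:,:,::-1]
cv2.imwrite("pics/b20.png",cv2.resize(s[160:280,210:330],(600,600),interpolation=cv2.INTER_CUBIC))
E
```

```text
t 23.38 p [0.5892 0.2747 0.2572] zang 21.78 tilt [0.001 0.001] F [ 0.5 -0.2 -0.3] T [ 0.09 -0.26 -0.04] open 0.0105 q7 [-0.19  0.56 -0.51  1.52  0.29  1.14 -0.38]
```

View pics/b20.png

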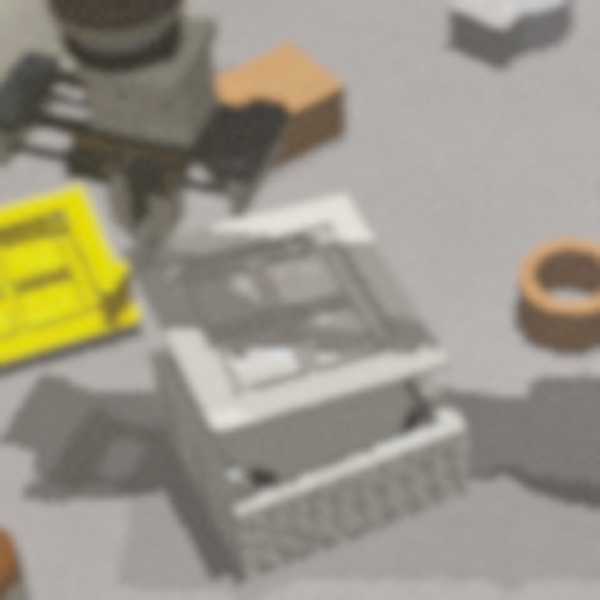

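>>> jog_arm --commands '[{"x": -0.2,"y": 0,"z": 0,"spin": 0,"gripper": 1},{"x": -0.2,"y": 0,"z": 0,"spin": 0,"gripper": 1},{"x": -0.1,"y": 0,"z": 0,"spin": 0,"gripper": 1},{"x": 0,"y": 0,"z": 0,"spin": 0,"gripper": 1}]' --squeeze 60

```text
time: 23.92
ee_pos: [0.5892, 0.2747, 0.2973]
tool_rot: [0.695, -0.133, 0.694, 0.134]
contact_force: [0.3, -0.7, -2.1]
opening: 0.0095
```

```bash
python3 - <<'E'
from st import *
st()
s=env.grab_frame("side")[:,:,::-1]
cv2.imwrite("pics/b21.png",cv2.resize(s[140:260,210:330],(600,600),interpolation=cv2.INTER_CUBIC))
E
```

```text
t 23.93 p [0.5892 0.2747 0.2973] zang 21.78 tilt [0.001 0.001] F [ 0.3 -0.7 -2.1] T [ 0.08 -0.24  0.01] open 0.0095 q7 [-0.19  0.53 -0.51  1.47  0.27  1.22 -0.36]
```

View pics/b21.png

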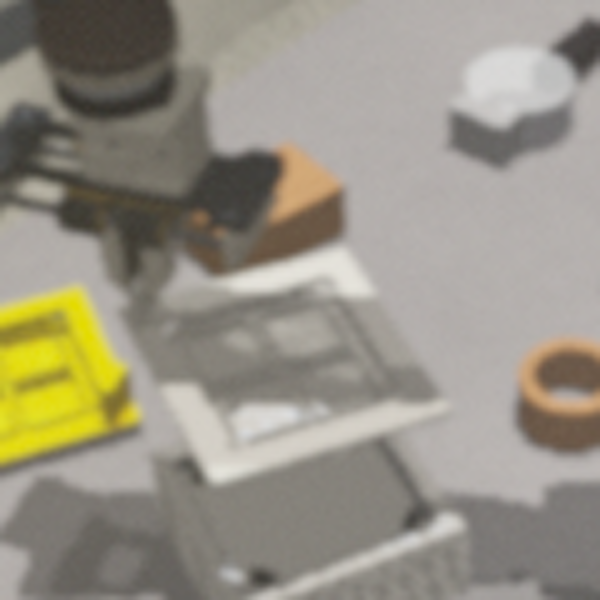

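```bash
python3 - <<'E'
import fit2
from fit2 import *
fit2.cv=lambda a:np.array(a)/5+[210,140]-.4
go([(447,405),(213,481),(348,245)])
# level prediction given TCP: ear grip->flange
E
```

```text
yaw 0 [  8.4 122.3  -4.7] far [-103.2    0.   113.2] ear [108.1   0.  130.5] res [ 0.9  0.1 -0.7 -0.  -0.2  0. ]
yaw 1 [  8.8 122.4  -5.8] far [-102.6    0.   111.1] ear [108.3   0.  132.6] res [ 0.9  0.1 -0.2  0.1 -0.8 -0.1]
```

Clear of the pile. The cover droops about 5° because only the top 12 mm of the ear is in the pads. There is time left (24 of 43 s), so I'll rest it level on the pads again, take the ear deeper, and lift.

>>> jog_arm --commands '[{"x": 0.2,"y": 0,"z": -0.05,"spin": 0,"gripper": 1},{"x": 0.4,"y": 0,"z": -0.05,"spin": 0,"gripper": 1},{"x": 0.4,"y": 0,"z": 0,"spin": 0,"gripper": 1},{"x": 0.2,"y": 0,"z": 0,"spin": 0,"gripper": 1},{"x": 0.12,"y": 0,"z": 0,"spin": 0,"gripper": 1},{"x": 0.1,"y": 0,"z": 0,"spin": 0,"gripper": 1},{"x": 0,"y": 0,"z": 0,"spin": 0,"gripper": 1}]' --squeeze 20

```text
time: 24.85
ee_pos: [0.5815, 0.2716, 0.1827]
tool_rot: [0.694, -0.134, 0.694, 0.134]
contact_force: [-1.2, 0.6, -0.3]
opening: 0.01
```

```bash
python3 - <<'E'
from st import *
goto([.5839,.273,.1615],21.79)
s=env.grab_frame("side")[:,:,::-1]
cv2.imwrite("pics/b22.png",cv2.resize(s[200:280,235:315],(600,600),interpolation=cv2.INTER_CUBIC))
E
```

```text
t 24.85 p [0.5815 0.2716 0.1827] zang 21.78 tilt [ 0. -0.] F [-1.2  0.6 -0.3] T [-0.03 -0.06 -0.02] open 0.01 q7 [-0.2   0.62 -0.49  1.62  0.33  0.99 -0.42]
need tool xyz units [0.265 0.006 0.034] spin -0.0001
```

View pics/b22.png

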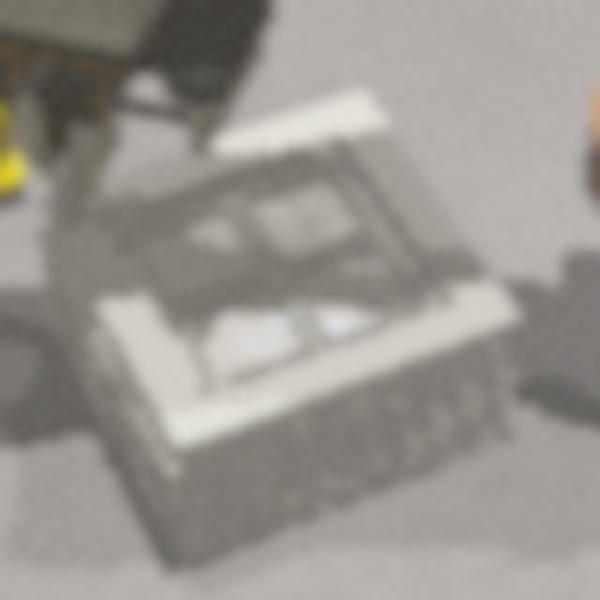

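>>> jog_arm --commands '[{"x": 0.035,"y": 0,"z": 0,"spin": 0,"gripper": 1},{"x": 0,"y": 0,"z": 0,"spin": 0,"gripper": 0.6},{"x": 0,"y": 0.006,"z": 0.01,"spin": 0,"gripper": 0.6},{"x": 0.1,"y": 0,"z": 0,"spin": 0,"gripper": 0.6},{"x": 0.14,"y": 0,"z": 0,"spin": 0,"gripper": 0.6},{"x": 0,"y": 0,"z": 0,"spin": 0,"gripper": 1},{"x": 0,"y": 0,"z": 0,"spin": 0,"gripper": 1},{"x": 0,"y": 0,"z": 0,"spin": 0,"gripper": 1}]' --squeeze 20

```text
time: 25.9
ee_pos: [0.5821, 0.2723, 0.1607]
tool_rot: [0.694, -0.134, 0.694, 0.134]
contact_force: [1.1, -0.0, -1.4]
opening: 0.0099
```

```bash
python3 - <<'E'
from st import *
st()
s=env.grab_frame("side")[:,:,::-1]
cv2.imwrite("pics/b23.png",cv2.resize(s[200:280,225:305],(600,600),interpolation=cv2.INTER_CUBIC))
E
```

```text
t 25.9 p [0.5821 0.2723 0.1607] zang 21.78 tilt [0. 0.] F [ 1.1 -0.  -1.4] T [ 0.06 -0.27 -0.01] open 0.0099 q7 [-0.21  0.64 -0.48  1.64  0.34  0.95 -0.43]
```

View pics/b23.png

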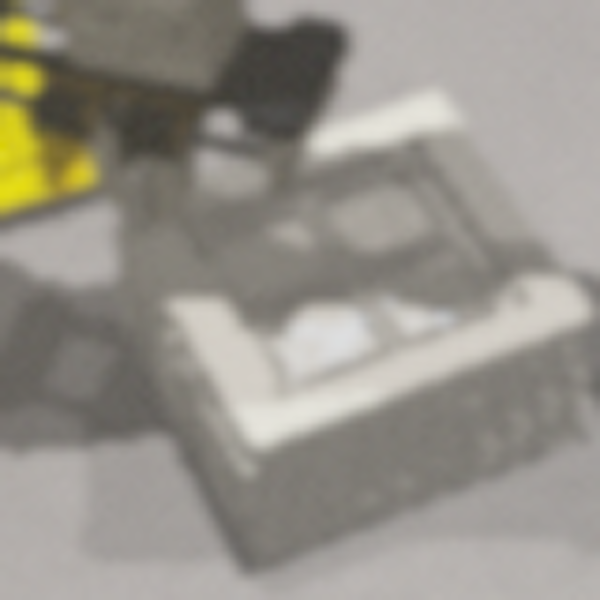

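>>> jog_arm --commands '[{"x": 0,"y": 0,"z": 0,"spin": 0,"gripper": 1},{"x": -0.1,"y": 0,"z": 0,"spin": 0,"gripper": 1},{"x": -0.25,"y": 0,"z": 0,"spin": 0,"gripper": 1},{"x": -0.3,"y": 0,"z": 0,"spin": 0,"gripper": 1},{"x": -0.3,"y": 0,"z": 0,"spin": 0,"gripper": 1},{"x": -0.2,"y": 0,"z": 0,"spin": 0,"gripper": 1},{"x": -0.1,"y": 0,"z": 0,"spin": 0,"gripper": 1},{"x": 0,"y": 0,"z": 0,"spin": 0,"gripper": 1}]' --squeeze 50

```text
time: 26.95
ee_pos: [0.5821, 0.2723, 0.261]
tool_rot: [0.695, -0.134, 0.694, 0.134]
contact_force: [-0.1, -0.1, -0.9]
opening: 0.0098
```

```bash
python3 - <<'E'
from st import *
goto([.535,-.275,.229],-27)
s=env.grab_frame("side")[:,:,::-1]
cv2.imwrite("pics/b24.png",cv2.resize(s[150:280,205:335],(600,600),interpolation=cv2.INTER_CUBIC))
E
```

```text
t 26.95 p [0.5821 0.2723 0.261 ] zang 21.78 tilt [0.001 0.   ] F [-0.1 -0.1 -0.9] T [ 0.08 -0.25  0.05] open 0.0098 q7 [-0.19  0.54 -0.51  1.53  0.28  1.14 -0.38]
need tool xyz units [ 0.399 -6.134 -3.085] spin 0.271
```

View pics/b24.png

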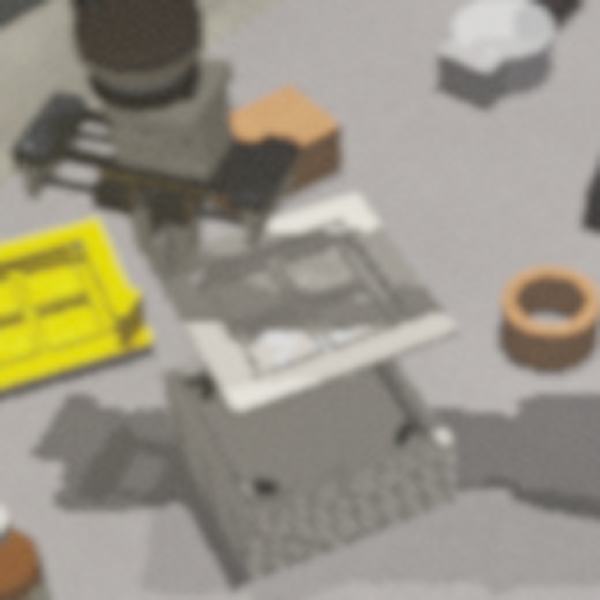

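Level and clear, and the pads are visible at the pile's corners. Swinging over to the scanner.

>>> jog_arm --commands '[{"x": 0,"y": -0.2,"z": 0,"spin": 0.01,"gripper": 1},{"x": 0,"y": -0.4,"z": -0.03,"spin": 0.02,"gripper": 1},{"x": 0,"y": -0.5,"z": -0.05,"spin": 0.022,"gripper": 1},{"x": 0,"y": -0.5,"z": -0.05,"spin": 0.022,"gripper": 1},{"x": 0,"y": -0.5,"z": -0.05,"spin": 0.022,"gripper": 1},{"x": 0,"y": -0.5,"z": -0.05,"spin": 0.022,"gripper": 1},{"x": 0,"y": -0.5,"z": -0.05,"spin": 0.022,"gripper": 1},{"x": 0,"y": -0.5,"z": -0.05,"spin": 0.022,"gripper": 1}]' --squeeze 50

```text
time: 28.0
ee_pos: [0.5995, -0.0159, 0.2598]
tool_rot: [0.705, 0.047, 0.706, -0.047]
contact_force: [0.8, -1.4, -1.6]
opening: 0.0102
```

>>> jog_arm --commands '[{"x": 0,"y": -0.5,"z": -0.05,"spin": 0.022,"gripper": 1},{"x": 0,"y": -0.5,"z": -0.05,"spin": 0.022,"gripper": 1},{"x": 0,"y": -0.5,"z": -0.05,"spin": 0.022,"gripper": 1},{"x": 0,"y": -0.4,"z": -0.03,"spin": 0.018,"gripper": 1},{"x": 0,"y": -0.3,"z": 0,"spin": 0.01,"gripper": 1},{"x": 0,"y": -0.1,"z": 0,"spin": 0,"gripper": 1},{"x": 0,"y": 0,"z": 0,"spin": 0,"gripper": 1}]'

```text
time: 28.88
ee_pos: [0.5394, -0.1868, 0.2605]
tool_rot: [0.691, 0.149, 0.691, -0.149]
contact_force: [-0.2, 0.7, -2.0]
opening: 0.0096
```

```bash
python3 - <<'E'
from st import *
goto([.535,-.275,.229],-27)
E
```

```text
t 28.88 p [ 0.5394 -0.1868  0.2605] zang -24.27 tilt [0. 0.] F [-0.2  0.7 -2. ] T [ 0.04 -0.19 -0.04] open 0.0096 q7 [ 0.44  0.39 -0.27  1.73  0.12  1.03 -0.3 ]
need tool xyz units [ 0.394 -1.027  0.403] spin 0.0151
```

>>> jog_arm --commands '[{"x": 0,"y": -0.3,"z": 0.1,"spin": 0.0151,"gripper": 1},{"x": 0,"y": -0.4,"z": 0.15,"spin": 0,"gripper": 1},{"x": 0.1,"y": -0.2,"z": 0.1,"spin": 0,"gripper": 1},{"x": 0.2,"y": -0.1,"z": 0.05,"spin": 0,"gripper": 1},{"x": 0.1,"y": 0,"z": 0,"spin": 0,"gripper": 1},{"x": 0,"y": 0,"z": 0,"spin": 0,"gripper": 1},{"x": 0,"y": 0,"z": 0,"spin": 0,"gripper": 1}]'

```text
time: 29.75
ee_pos: [0.5331, -0.272, 0.2289]
tool_rot: [0.688, 0.165, 0.688, -0.165]
contact_force: [1.1, -0.0, -1.2]
opening: 0.0098
```

```bash
python3 - <<'E'
from st import *
goto([.535,-.275,.229],-27)
s=env.grab_frame("side")[:,:,::-1]; t=env.grab_frame("top")[:,:,::-1]
cv2.imwrite("pics/side25.png",s); cv2.imwrite("pics/top25.png",t)
cv2.imwrite("pics/b25.png",cv2.resize(s[110:230,290:410],(600,600),interpolation=cv2.INTER_CUBIC))
E
```

```text
t 29.75 p [ 0.5331 -0.272   0.2289] zang -26.94 tilt [0. 0.] F [ 1.1 -0.  -1.2] T [-0.08 -0.14  0.  ] open 0.0098 q7 [ 0.54  0.46 -0.23  1.7   0.12  0.99 -0.2 ]
need tool xyz units [-0.002 -0.023  0.038] spin 0.0004
```

View pics/b25.png

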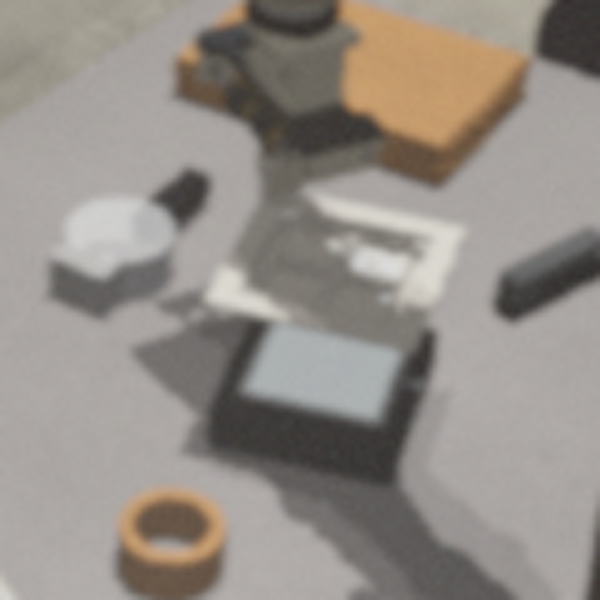

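View pics/top25.png

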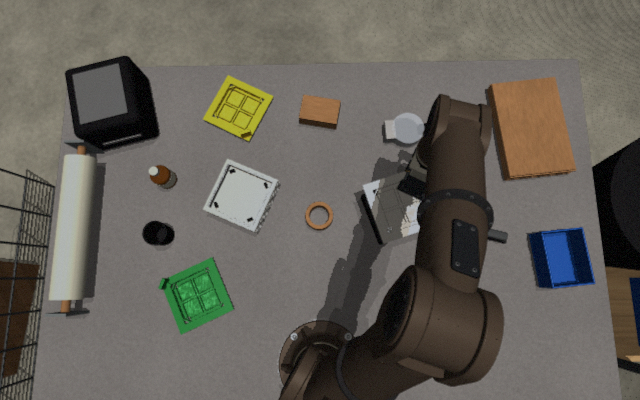

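View pics/side25.png

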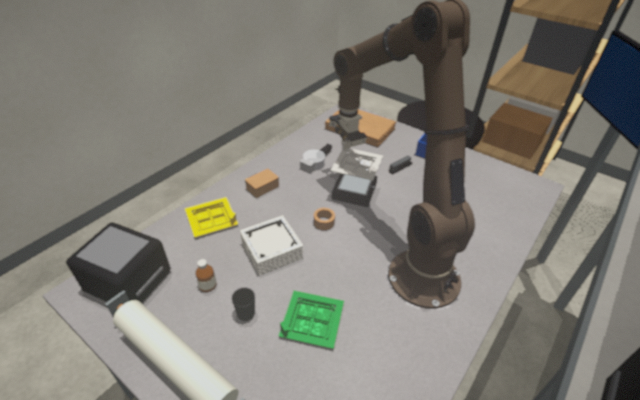

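>>> jog_arm --commands '[{"x": 0,"y": -0.023,"z": 0.038,"spin": 0,"gripper": 1},{"x": 0,"y": 0,"z": 0,"spin": 0,"gripper": 1},{"x": 0,"y": 0,"z": 0,"spin": 0,"gripper": 1}]'

```text
time: 30.22
ee_pos: [0.5346, -0.2761, 0.2287]
tool_rot: [0.688, 0.165, 0.688, -0.165]
contact_force: [0.1, -0.1, -0.9]
opening: 0.0097
```

```bash
python3 - <<'E'
from st import *
s_,R_=st()
s=env.grab_frame("side")[:,:,::-1]
cv2.imwrite("pics/b26.png",cv2.resize(s[130:200,320:400],(800,700)[:2] and (686,600),interpolation=cv2.INTER_CUBIC))
yaw=np.radians(-27);d=np.array([np.cos(yaw),np.sin(yaw),0]);n=np.array([-d[1],d[0],0])
e=np.array(s_["ee_pos"]); 
for pit in (-6,-3,0,3,6):
  t=np.radians(pit)  # positive = ear down
  ear=e-np.array([0,0,.092-.014-.028]) # grasp-ish point ~28mm+... above flange underside
  o=[]
  for x,y in((-.22,0),(-.1,.12),(-.1,-.12)):
    z=-.028+.004
    X=x*np.cos(t)+z*np.sin(t); Z=-x*np.sin(t)+z*np.cos(t)
    p=ear+d*X+n*y+np.array([0,0,Z]); o.append(np.round((proj("side",p)-[320,130])*8.57+4))
  print(pit,"far,L,R",*o)
m=e-np.array([0,0,.092])-d*.1; print("mid est",m,"win offs",np.hypot(*(m[:2]-[.4468,-.2311])))
E
```

```text
t 30.23 p [ 0.5346 -0.2761  0.2287] zang -27.02 tilt [ 0. -0.] F [ 0.1 -0.1 -0.9] T [-0.04 -0.13  0.03] open 0.0097 q7 [ 0.55  0.47 -0.22  1.7   0.12  0.99 -0.19]
-6 far,L,R [441. 463.] [ 87. 358.] [533. 235.]
-3 far,L,R [446. 446.] [ 89. 351.] [536. 228.]
0 far,L,R [451. 428.] [ 91. 344.] [539. 221.]
3 far,L,R [455. 409.] [ 93. 336.] [541. 213.]
6 far,L,R [458. 389.] [ 94. 328.] [544. 205.]
mid est [ 0.44546479 -0.23066642  0.13666152] win offs 0.0014038419211412903
```

View pics/b26.png

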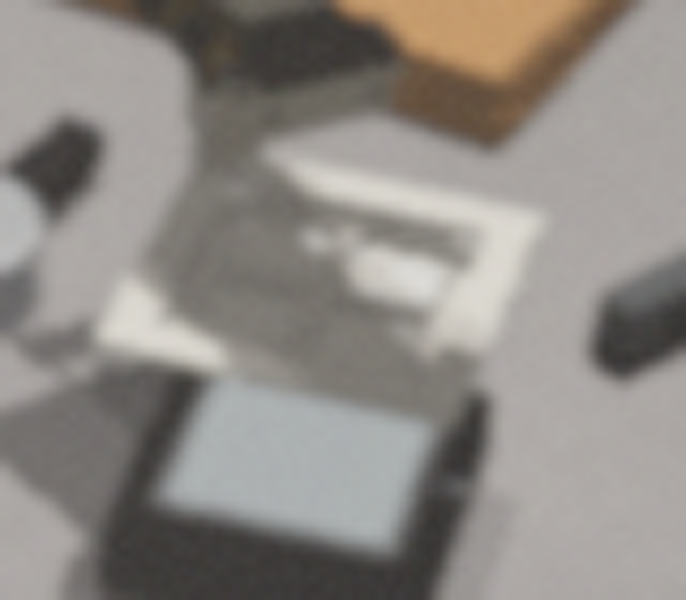

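The corners L (95,343), R (545,213) and far (~445,420) match the level prediction of (91,344), (539,221) and (451,428). The middle is about 1.5 mm from the window's middle and about 90 mm above the glass. The pile and bystanders are at the pixels they started at, so I'm handing in.

```bash
python3 - <<'E'
from rig import env
print(env.sign_off()); s=env.state(); print(s["time"],s["opening"],s["ee_pos"])
E
```

```text
the job is handed in; nothing more can be done
None
the job is handed in; nothing more can be done
```

I peeled the cover by its ear, lifted it clear and handed in with it held level over the scanner window, at about 30 s. No verdict was reported.

**First peel:** I can't be sure this one counted. At 20 N squeeze the far corner popped free at somewhere between about 25 and 36 mm of ear rise, so the 0.1 s hold was doubtful.

**Second peel:** I set the cover back on the pile, but it would not nest again; it seemed to sit on the pad tops about 12 mm up. Pressing it down peaked at about 50 N through the closed fingertips, and I stopped there. I let go of the ear a few times to regrip. I then hinged the cover with a 3–4 N squeeze and held it. The picture fit put the ear corner about 48 mm up, the far corner about 5–7 mm up, and the far corner's x at about −103 mm. I then lowered it a few millimetres for margin before lifting.

**Lift and carry:** After lifting clear the cover drooped about 5°, so I rested it on the pile once more, gripped the ear deeper and carried it over.

**Last checks:**

| Check | Result |
|---|---|
| Distance from the window's middle | about 1.5 mm (from the arm's pose) |
| Underside above the glass | about 90 mm (from the arm's pose) |
| Level | within about 2°, from corner pixels |
| Grip | opening 9.7 mm at 50 N |
| Pile and bystanders | the pile, bottle, cup, carton and tape roll look unmoved in both views; the stapler and tape dispenser were only partly visible from above |

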